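Lift the canister lid with the lid lifter and lay it in the tray

TASK

The lid is too hot to touch: take the lid lifter from its rack, hook the lid by its loop, lift it more than 60 mm off the canister and carry it level on the lifter alone to the low empty tray, lay it there gently and flat, then hang the lifter back on its rack. One end of the loop is heavier, so first find the balance point with small trial lifts (30 mm at most) over the canister, where the lid may tip. Leave everything else where it is.

Things in the scene. Friction and masses are not known exactly. Their poses are not given: they have to be found in the camera images.
- lifter: The lid lifter, a hook tool of 131 mm and 160 g, hanging upright on the rack. Origin: centre of the underside of its steel cross-bar (18 in x, 56 in y, 8 mm high); z up, x the way the hook points. Below it a 6 x 6 mm shank at x -10 runs down to z -75 mm, ending in a forward hook.
- lifter_grip (a point): Middle of the lifter's black grip, 32 mm above its origin. Grip 26 (x) x 12 (y) mm, 48 mm tall, from z 8 to 56 of the lifter: pinch it across y from above.
- lifter_hook (a point): Middle of the hook's seat: lifter x +4, y 0, z -70 mm, on the top face of the flat prong, which is 6 mm wide (y), 5 mm thick, and runs along the lifter's x from the shank face (11 mm behind this point) to an upturned lip (starts 12 mm ahead, 4 mm thick, rises 7 mm above the seat). A bar to be lifted lies across the prong between shank and lip.
- lid: The lid, an aluminium disc 130 mm wide, 350 to 450 g, resting loosely on the canister rim. Origin: centre of the underside of its rim flange, z up; flat top at z 14 mm. Under it a tapered plug, 84 mm wide at z 0, 72 mm at z -6, with 4 mm play all round in the canister. The robot itself must not touch the lid; only the lifter may.
- lid_loop (a point): Middle of the top bar of the lid's rigid loop handle, 41 mm above the lid's origin. Round steel, 6 mm thick; the straight top bar runs along the lid's y from -27 to +27 mm; its legs slope down to y +-36. Free height under the bar: 24 mm. A hidden, fixed-in-place cartridge puts the lid's balance point 0 to 23 mm off this point, towards +y or -y (not reported); in x it is central.
- lid_top (a point): Centre of the lid's flat top face, 14 mm above its origin. The lid's centre of mass lies about 8 mm below this face, 32 mm below the underside of the loop's bar: hooked e mm off balance the free lid hangs tilted by about e/35 rad, heavy end low (less while its edge still rests on the rim). Carried, it must stay within 7 degrees of level. The bar does not slide along the prong by itself.
- canister: The canister: open steel cylinder, fixed, 100 mm wide, 92 mm inside, rim 75 mm above its origin (centre of its underside, on the shelf surface).
- tray: The tray for the lid: low, empty, clear acrylic, fixed, 180 x 180 x 25 mm outside, walls 5 mm, inner floor 5 mm above its origin (centre of its underside). When the lid lies in it on its plug, the lid's origin is 11 mm above the tray's origin.
- rack: The lifter's rack: fixed, clear acrylic. Base 100 (x) x 90 (y) x 6 mm; two upright walls 80 mm long in x, 6 mm thick, top at 100 mm, with a 26 mm gap between them (y -13 to 13), open above and at both ends. The lifter hangs with its shank in the gap and its cross-bar across both walls, its origin 100 mm above the rack's origin (centre of the underside), x the same way.
- scoop: Bystander, leave alone: stainless scoop, round bowl 48 mm wide and 22 mm high with a flat 85 mm handle. Origin: centre of its underside (of the bowl, for a scoop).
- anchor: Bystander, leave alone: green plastic plant anchor standing on its 34 mm disc, 39 mm tall. Origin: centre of its underside.
- clip: Bystander, leave alone: aluminium lid clip, a bent strip 50 x 16 x 17 mm. Origin: centre of its underside.
- vial: Bystander, leave alone: empty glass test vial with white twist cap, standing, 21 mm wide, 76 mm tall. Origin: centre of its underside.
- jar: Bystander, leave alone: closed glass jar with steel cap, 52 mm wide, 70 mm tall. Origin: centre of its underside.
- cup: Bystander, leave alone: small aluminium cup, 60 mm wide, 50 mm tall. Origin: centre of its underside.
There are look-alikes about, which are no part of the job. What is shaped like the canister but blue is not meant.

How it is judged (in metres and radians):
On the way, in this order (a step that is already met when the one before it is completed fails the run):
1. the lifter has been taken up off its rack (z of lifter in the frame of rack above 0.13 m and contact force between the fingers and lifter above 0.5 N), for 0.2 s.
2. the lid hangs level from the held lifter alone, over 50 mm above the canister's rim (z of lid in the frame of canister above 0.125 m and angle between lid's own z axis and vertical below 0.12 rad and contact force between lifter and lid above 1 N and contact force between the fingers and lifter above 0.5 N), for 0.3 s.
3. the lid lies flat and still on the floor of the tray (z of lid in the frame of tray between 0.006 and 0.015 m and horizontal distance between lid and tray below 0.034 m and angle between lid's own z axis and vertical below 0.06 rad and linear speed of lid below 0.03 m/s and contact force between lid and tray above 0.5 N), for 0.2 s.
At the end, for the whole second after the job is handed in: The lid lies flat (within 3.5 degrees) and still on the tray's floor, inside its walls, and the lifter hangs upright and still on its rack again, cross-bar on both walls (within 40 mm of the rack's middle along the walls) (z of lid in the frame of tray between 0.006 and 0.015 m and horizontal distance between lid and tray below 0.034 m and angle between lid's own z axis and vertical below 0.06 rad and linear speed of each of lid, lifter below 0.03 m/s and z of lifter in the frame of rack between 0.095 and 0.104 m and x of lifter in the frame of rack between -0.04 and 0.04 m and y of lifter in the frame of rack between -0.015 and 0.015 m and angle between lifter's own z axis and vertical below 0.08 rad); the robot touches nothing.
It fails at once if the gripper or arm touches the hot lid (contact force between any of the fingers, the arm and lid above 0.5 N).
It fails at once if the lid tilts more than 7 degrees once it is over 45 mm above its seat or has left the canister sideways (angle between lid's own z axis and vertical above 0.12 rad and (z of lid in the frame of canister above 0.12 m or horizontal distance between lid and canister above 0.07 m)).
It fails at once if the lid is dropped or slammed into the tray (over 25 N) (contact force between lid and tray above 25 N).
It fails at once if one of the other things is moved more than 30 mm (distance of any of scoop, anchor, clip, vial, jar, cup from where it was at the start of the episode above 0.03 m).
It also fails if it takes over 72 s, if anything falls off the work surface, if the arm or the gripper's body presses on something with over 40 N, if the wrist force passes 120 N, or if a joint passes its speed limit or range.

ROBOT

A 7-joint arm with a two-finger parallel gripper is mounted at the origin on the work surface. World frame = base frame: x ahead of the robot, y to its left, z up, the work surface at z = 0. Lengths are in mm, angles in rad, forces in N, time in s.
With the tool pointing down it reaches from about 425 to 875 mm from the base axis. Payload 8.4 kg.
Tool frame: the origin (TCP) lies midway between the tips of the shut fingers; the grasp point (between the pads) lies 19 mm behind it (r.tcp_to_grasp is the distance from the TCP to the grasp point, in mm); x points along the fingers, z is the direction in which the jaws open and shut, and the axes are right-handed (so a half turn about x gives the same grasp; the last joint's range is limited). The gripper opens to 87 mm and grips with 3 to 60 N. Pads are 19 mm wide; open, the fingers measure 117 mm over their backs; the gripper's body (75 mm by 190 mm) begins 51 mm behind the grasp point.
Start: joints at [-1.312, 0.333, 0.04, 1.465, -0.013, 1.343, -0.059], TCP at [227.638, 608.804, 192.646] pointing down, gripper open.
Joint ranges: [-2.58, 2.58], [-0.38, 2.09], [-1.3, 1.39], [0.25, 2.4], [-1.5, 4.64], [0.08, 2.09], [-2.65, 2.65]. Speed limits (rad/s): [2.22, 2.22, 2.79, 2.79, 3.14, 3.14, 3.14].

INTERFACE

Orientations are given as [roll, pitch, yaw] about the fixed x, y, z axes, in that order (R = Rz(yaw) Ry(pitch) Rx(roll)).
In Python, from bench import r gives the robot as it stands.
- The arm moves only by the tool arm_command, never from a script. Its argument "steps" is a list that holds one entry, the list of rows, each a list of 7 numbers: the shift along the tool's x, y, z in m, then the turn, a rotation vector about the tool's x, y, z in rad, then the closure, from 0 (fully open) to 1 (shut). A call has exactly 8 rows; each row is the pose to reach, as a shift and turn from the pose measured when the call began, along the tool's axes at that moment; what a row does not reach only later rows make up. A row lasts 1/12 s, in which the tool goes at most 41.7 mm and 7.16 degrees, less where a joint would pass 70% of its speed; a pose out of reach is approached as far as the arm can. A call with a gripper value outside its range is refused whole. The fingers move at their own pace and stop on an object; the grip force is fixed at half the most. Time passes only in rows, so rows that repeat a pose let the fingers close, or fill a call up. It gives the time, the measured TCP pose, the force and the opening at its end, in the units of the state.
- r.observe(): the state, without advancing time (a new reading comes with each control period).
- r.camera(name): name is "side" or "top" or "wrist"; returns (picture, depth): 400x640x3 uint8, red, green, blue; 400x640 float32, mm along the optical axis (not along the pixel's ray), 0 where there is no reading.
- r.camera_info(name): a dict with "fx", "fy", "cx", "cy" (pixels), "cam_to_world" (4x4, takes a point from camera to world coordinates). Camera axes: x right, y down, z forward; pixel columns grow to the right and rows downward; lengths in mm; the calibration is good to about 2 mm. A picture is of the moment at which its call begins: read the wrist's pose just before it. camera_info takes no time and is no camera call; for the wrist camera it gives the pose at the moment of the call.
- r.sign_off(): hands the job in, once; it reports no verdict.
Trained networks look in the newest picture that a camera, given by its name, has taken for a name from the list of things; names that differ only in an ending like _2 or _b are one class to them, and where a whole thing is asked for, a point or a joint stands for the part that bears it (a point fixed in the world has none). Each returns a list of dicts, best first, with "p" (0 to 1); they miss things now and then, are a little off and sometimes report something else, mostly with a low value. They report only what shows in the picture. A call takes as long as a camera call. They do not tell look-alikes from the thing itself.
- r.search_frame(camera, label): "pixel" ([column, row] in pixels, amid what is visible of it).
The state is a dict: "time_s": time; "joints": joint angles; "qvel": joint speeds; "joint_torque": joint torques, N m; "tool_pos": TCP position; "orientation": TCP orientation; "wrist_force": force on the tool from outside, world axes, zero at the start; "torque": the same for the moment, N m; "gripper_width": opening from 0.0 (shut) to 1.0 (fully open).
Only numpy, scipy, OpenCV 4.12 (cv2) and the standard library are available. Lean on these libraries where they do the work, as an engineer would, in place of code of your own. Each camera call takes 0.05 s, during which the arm holds its last target.

## Working session

There is one attempt and no reset: what is moved stays moved. The work goes in short steps, Python scripts to look and compute and a tool call to move; the robot and the scene stay as the last step left them, time stands still between calls to the robot, and variables do not carry over. Pictures are saved under pics/ and viewed, and the job is handed in when it is done.

Besides the shell and the picture viewer there is one more tool, called after ">>>" as name(argument=value, ...), one argument or row to a line, values as JSON. arm_command: Moves the arm, as the interface text tells. Its arguments: {"type":"object","properties":{"steps":{"type":"array"}},"required":["steps"]}

```bash
ls; mkdir -p pics; python3 - <<'E'
from bench import r
import cv2, numpy as np
s=r.observe(); print({k:np.round(v,3).tolist() for k,v in s.items()})
for n in ["side","top","wrist"]:
    im,d=r.camera(n); cv2.imwrite(f"pics/{n}0.png",im[:,:,::-1]); np.save(f"pics/{n}0.npy",d)
    i=r.camera_info(n); print(n,i["fx"],i["cx"],i["cy"],np.round(i["cam_to_world"],3).tolist())
E
```

```text
pics
{'time_s': 0.0, 'joints': [-1.312, 0.334, 0.04, 1.466, -0.013, 1.343, -0.059], 'qvel': [0.0, -0.001, -0.0, -0.001, -0.002, -0.001, 0.001], 'joint_torque': [0.001, -65.637, 1.336, -40.379, -0.06, 0.045, 0.0], 'tool_pos': [227.483, 608.354, 191.761], 'orientation': [-3.071, 1.569, -1.858], 'wrist_force': [0.597, 0.272, 0.001], 'torque': [0.016, 0.048, 0.002], 'gripper_width': 1.001}
side 405.6887273972889 323.87769827122 198.52106280001834 [[-0.841, -0.263, 0.473, 195.07], [-0.541, 0.415, -0.731, 570.766], [-0.004, -0.871, -0.492, 492.567], [0.0, 0.0, 0.0, 1.0]]
top 391.6755617459497 327.44163354097446 204.18202797896765 [[-0.012, -0.983, 0.185, 424.809], [-0.999, 0.017, 0.028, -9.236], [-0.031, -0.184, -0.982, 847.956], [0.0, 0.0, 0.0, 1.0]]
wrist 305.08788982568996 318.7102865413245 202.42781774428067 [[0.35, 0.898, 0.266, 154.616], [0.937, -0.335, -0.1, 635.559], [-0.001, 0.284, -0.959, 383.8], [0.0, 0.0, 0.0, 1.0]]
```

View pics/side0.png

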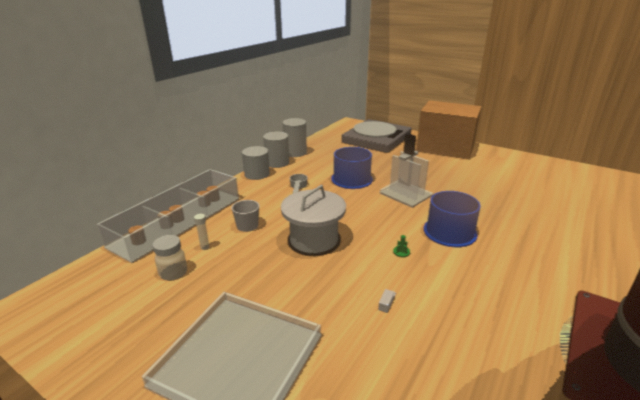

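View pics/top0.png

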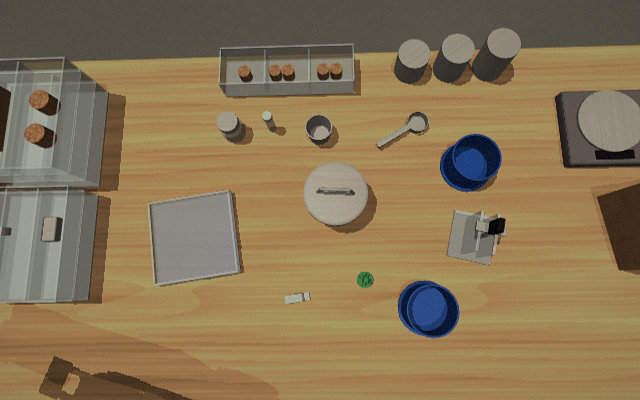

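View pics/wrist0.png

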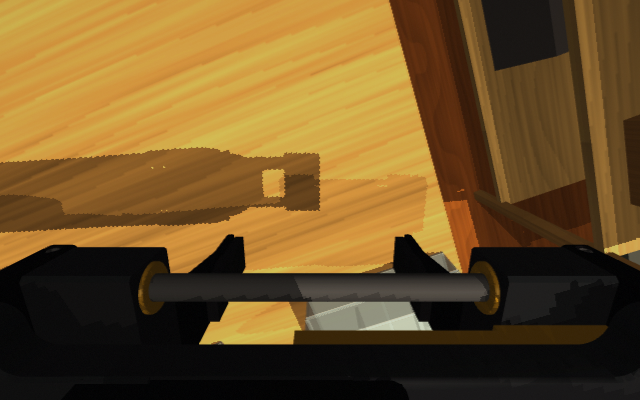

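```bash
cat > h.py <<'E'
import cv2, numpy as np
from bench import r
def cloud(name,d):
    i=r.camera_info(name); v,u=np.mgrid[0:400,0:640]
    P=np.stack([(u-i["cx"])/i["fx"]*d,(v-i["cy"])/i["fy"]*d,d],-1)
    T=np.array(i["cam_to_world"]); W=P@T[:3,:3].T+T[:3,3]; W[d<=0]=np.nan
    return W
def proj(name,p):
    i=r.camera_info(name); T=np.array(i["cam_to_world"]); c=T[:3,:3].T@(np.array(p)-T[:3,3])
    return [i["fx"]*c[0]/c[2]+i["cx"], i["fy"]*c[1]/c[2]+i["cy"]]
def crop(im,box,k,fn):
    x0,y0,x1,y1=box; cv2.imwrite(fn,cv2.resize(im[y0:y1,x0:x1,::-1],None,fx=k,fy=k,interpolation=cv2.INTER_CUBIC))
E
python3 - <<'E'
import cv2,numpy as np
t=cv2.imread("pics/top0.png")[:,:,::-1]; s=cv2.imread("pics/side0.png")[:,:,::-1]
from h import *
a=cv2.resize(t[195:275,430:530],None,fx=4,fy=4,interpolation=cv2.INTER_CUBIC)
b=cv2.resize(s[125:205,370:470],None,fx=4,fy=4,interpolation=cv2.INTER_CUBIC)
c=cv2.resize(t[155:235,290:390],None,fx=4,fy=4,interpolation=cv2.INTER_CUBIC)
d=cv2.resize(s[175:255,265:365],None,fx=4,fy=4,interpolation=cv2.INTER_CUBIC)
cv2.imwrite("pics/z1.png",np.vstack([np.hstack([a,b]),np.hstack([c,d])])[:,:,::-1][:640])
W=cloud("top",np.load("pics/top0.npy"))
for n,p in dict(lid=(320,205),loopL=(318,190),loopR=(353,191),grip=(500,226),rackbase=(465,250),traymid=(195,238),table=(260,250)).items(): print(n,np.round(W[p[1],p[0]],1))
for n in ["top","side"]:
  r.camera(n)
  for l in ["lifter","lifter_grip","lifter_hook","lid","lid_loop","lid_top","canister","tray","rack"]:
    print(n,l,[(np.round(q["pixel"],1).tolist(),round(q["p"],2)) for q in r.search_frame(n,l)][:3])
E
```

```text
lid [565.8  27.1  90.9]
loopL [592.7  30.  105.9]
loopR [591.1 -38.1  98.2]
grip [ 511.2 -293.8  151.7]
rackbase [ 477.3 -265.8   36.5]
traymid [513.5 304.8   4. ]
table [485.9 162.9  -1.8]
top lifter [([494.3, 227.4], 0.81), ([293.8, 295.5], 0.65)]
top lifter_grip [([490.3, 225.4], 0.83)]
top lifter_hook [([487.5, 227.4], 0.75)]
top lid [([338.9, 193.4], 0.66), ([471.2, 241.0], 0.48)]
top lid_loop [([335.7, 196.1], 0.68)]
top lid_top [([333.3, 193.3], 0.88)]
top canister [([428.5, 308.4], 0.93), ([470.1, 164.3], 0.93), ([233.2, 128.9], 0.66)]
top tray [([193.8, 239.9], 0.89)]
top rack [([469.5, 241.0], 0.85)]
side lifter [([404.8, 148.9], 0.58)]
side lifter_grip []
side lifter_hook [([410.2, 146.0], 0.84), ([401.3, 248.9], 0.67)]
side lid [([313.0, 208.3], 0.57)]
side lid_loop []
side lid_top [([312.4, 208.4], 0.58)]
side canister [([450.3, 222.3], 0.87), ([317.3, 240.4], 0.85), ([349.3, 169.8], 0.7)]
side tray [([406.4, 148.0], 0.28)]
side rack [([406.4, 180.0], 0.76)]
```

View pics/z1.png

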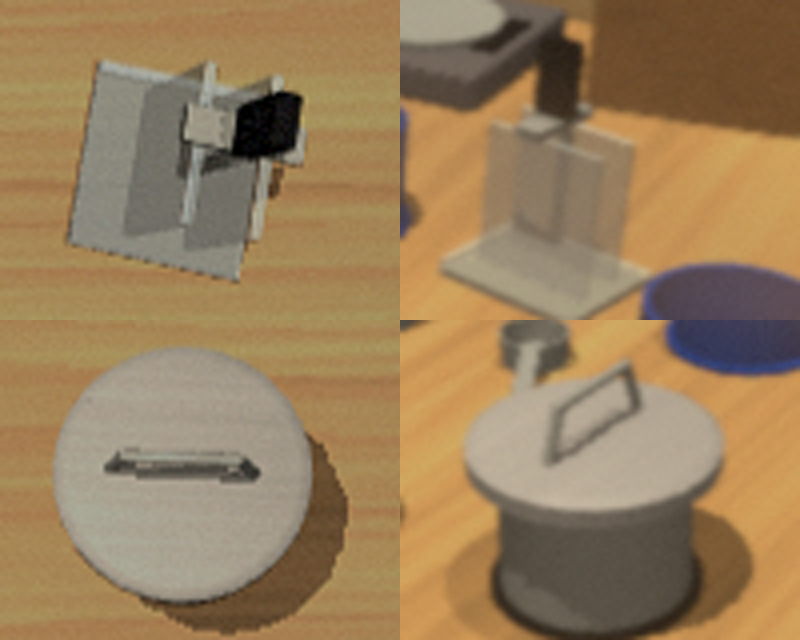

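```bash
cat >> h.py <<'E'
def ray(name,px,z):
    i=r.camera_info(name); T=np.array(i["cam_to_world"]); d=T[:3,:3]@np.array([(px[0]-i["cx"])/i["fx"],(px[1]-i["cy"])/i["fy"],1]); o=T[:3,3]
    return o+d*(z-o[2])/d[2]
E
python3 - <<'E'
from h import *
f=lambda x,y:(430+x/4-.4,195+y/4-.4)
for n,p,z in [("bTL",(98,62),6),("bBL",(68,243),6),("bBR",(238,282),6),("wLt",(210,65),100),("wLb",(188,225),100),("wRt",(279,80),100),("wRb",(258,240),100),("bar end L",(185,123),108),("barTL",(190,103),108),("barBL",(185,142),108),("barBR",(302,163),108),("griptop TR",(302,97),156),("griptop BR",(297,155),156),("griptopTL",(268,95),156),("griptopBL",(260,152),156)]:
    print(n,np.round(ray("top",f(*p),z),1))
t=cv2.imread("pics/top0.png")[:,:,::-1]; s=cv2.imread("pics/side0.png")[:,:,::-1]
a=cv2.resize(t[205:265,465:515],None,fx=8,fy=8,interpolation=cv2.INTER_CUBIC)
b=cv2.resize(s[130:190,380:430],None,fx=8,fy=8,interpolation=cv2.INTER_CUBIC)
cv2.imwrite("pics/z2.png",np.clip(np.hstack([a,b])[:,:,::-1].astype(float)*1.4,0,255))
# lid circle
W=cloud("top",np.load("pics/top0.npy"))
m=np.isfinite(W[:,:,2])&(abs(W[:,:,2]-90)<7)&(abs(W[:,:,0]-590)<90)&(abs(W[:,:,1])<90)
P=W[m];c=cv2.minEnclosingCircle(P[:,:2].astype(np.float32));print(c,np.median(P[:,2]))
m=np.isfinite(W[:,:,2])&(W[:,:,2]>103)&(W[:,:,2]<130)&(abs(W[:,:,0]-590)<60)&(abs(W[:,:,1])<60)
P=W[m];print(len(P),P.mean(0),P.min(0),P.max(0),cv2.fitLine(P[:,:2].astype(np.float32),2,0,.01,.01).ravel())
m=np.isfinite(W[:,:,2])&(W[:,:,2]>140)&(abs(W[:,:,0]-500)<60)&(abs(W[:,:,1]+290)<60)
P=W[m];print(len(P),P.mean(0),cv2.minAreaRect(P[:,:2].astype(np.float32)),np.percentile(P[:,2],[5,50,95]))
E
```

```text
bTL [ 565.3 -258.7    6. ]
bBL [ 468.5 -236.1    6. ]
bBR [ 447.  -323.1    6. ]
wLt [ 547.3 -283.8  100. ]
wLb [ 471.3 -267.2  100. ]
wRt [ 539.5 -315.7  100. ]
wRb [ 463.9 -299.   100. ]
bar end L [ 518.5 -266.9  108. ]
barTL [ 528. -270.  108.]
barBL [ 509.5 -266.2  108. ]
barBR [ 498.9 -319.4  108. ]
griptop TR [ 523.1 -302.   156. ]
griptop BR [ 497.6 -297.5  156. ]
griptopTL [ 524.3 -287.4  156. ]
griptopBL [ 499.2 -281.6  156. ]
((591.46484375, -2.632974624633789), 64.99862670898438) 87.74049968439795
108 [590.72599211  -3.75865909 116.3712993 ] [586.86971492 -35.83939624 105.3972401 ] [594.23757896  30.04817797 120.60748869] [ 6.0035184e-02  9.9819624e-01  5.9072601e+02 -3.7586591e+00]
144 [ 512.32269718 -292.83005564  151.87752437] ((512.6189575195312, -294.3572692871094), (12.086394309997559, 25.916969299316406), 76.1233139038086) [141.88527904 153.71680553 155.97763633][ WARN:0@0.590] global loadsave.cpp:1063 imwrite_ Unsupported depth image for selected encoder is fallbacked to CV_8U.
```

View pics/z2.png

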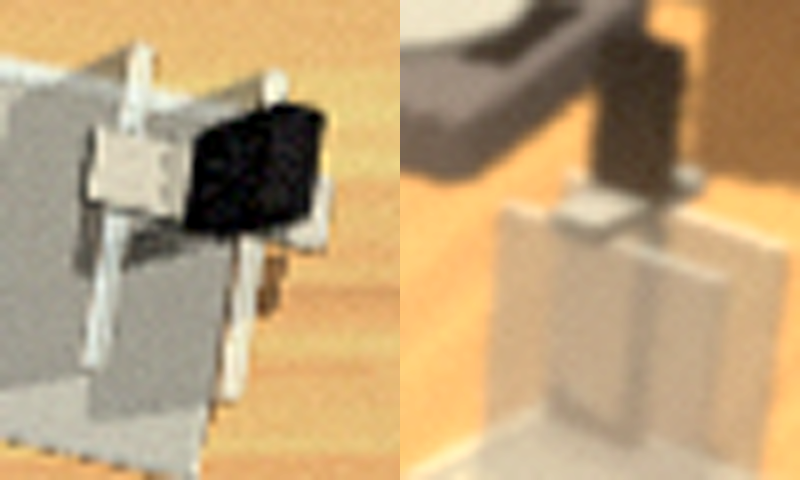

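```bash
cat >> h.py <<'E'
from scipy.spatial.transform import Rotation as Ro
def rel(xyz,yaw=None,flip=1):
    """shift in tool axes (m) and rotvec to reach tool-down pose with tool z(jaw) along flip*lifter y (yaw of lifter)"""
    s=r.observe(); R=Ro.from_euler('xyz',s["orientation"]); p=np.array(s["tool_pos"])
    sh=R.inv().apply(np.array(xyz)-p)/1000
    if yaw is None: return sh,np.zeros(3)
    xt=np.array([0,0,-1.]); zt=flip*np.array([-np.sin(yaw),np.cos(yaw),0]); yt=np.cross(zt,xt)
    return sh,(R.inv()*Ro.from_matrix(np.stack([xt,yt,zt],1))).as_rotvec()
def st():
    s=r.observe(); R=Ro.from_euler('xyz',s["orientation"]).as_matrix()
    print("t",round(s["time_s"],2),"pos",np.round(s["tool_pos"],1),"x",np.round(R[:,0],3),"z",np.round(R[:,2],3),"F",np.round(s["wrist_force"],2),"T",np.round(s["torque"],3),"g",np.round(s["gripper_width"],3),"j",np.round(s["joints"],2))
E
python3 - <<'E'
from h import *
st()
print(rel([560,260,260],-.22,1)); print(rel([560,260,260],-.22,-1))
f=lambda p,z:print(np.round(ray("top",p,z),1))
for p in [(149.5,203),(231,191.5),(241,273),(156,285)]: f(p,25)
t=cv2.imread("pics/top0.png")[:,:,::-1]
crop(t,(140,180,250,295),5,"pics/tray.png")
E
```

```text
t 1.15 pos [227.7 608.8 192.7] x [ 0. -0. -1.] z [ 0.35   0.937 -0.   ] F [ 0.14  0.7  -0.41] T [ 0.008 -0.006 -0.029] g 1.002 j [-1.31  0.33  0.04  1.47 -0.01  1.34 -0.06]
(array([-0.06732976, -0.43345086, -0.21032491]), array([-1.37787102e-01, -3.48792727e-05,  2.44064251e-05]))
(array([-0.06732976, -0.43345086, -0.21032491]), array([3.00380555e+00, 3.67141818e-05, 5.24683133e-05]))
[589.  400.7  25. ]
[611.2 223.2  25. ]
[436.8 196.3  25. ]
[414.3 374.2  25. ]
```

View pics/tray.png

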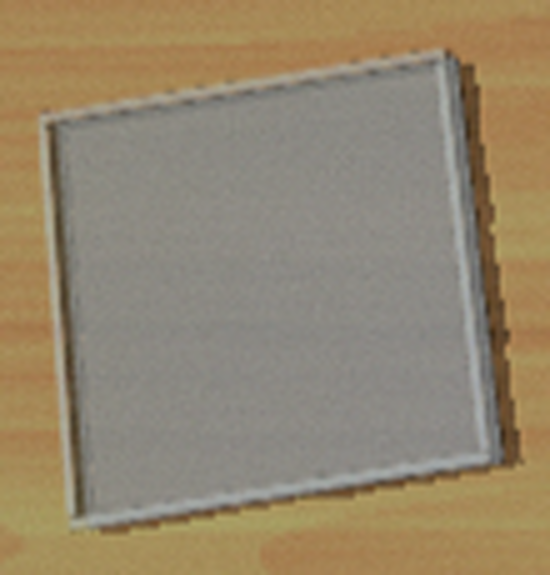

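>>> arm_command(
  steps=[
    [[-0.067, -0.433, -0.21, -0.138, 0, 0, 0], [-0.067, -0.433, -0.21, -0.138, 0, 0, 0], [-0.067, -0.433, -0.21, -0.138, 0, 0, 0], [-0.067, -0.433, -0.21, -0.138, 0, 0, 0], [-0.067, -0.433, -0.21, -0.138, 0, 0, 0], [-0.067, -0.433, -0.21, -0.138, 0, 0, 0], [-0.067, -0.433, -0.21, -0.138, 0, 0, 0], [-0.067, -0.433, -0.21, -0.138, 0, 0, 0]],
  ],
)

```text
time_s: 1.82
tool_pos: [456.5, 368.1, 239.2]
orientation: [-0.36, 1.57, 0.991]
wrist_force: [0.3, 1.3, -0.4]
gripper_width: 1.008
```

```bash
python3 - <<'E'
from h import *
st()
print(rel([512,-100,260],-.22,1))
E
```

```text
t 1.82 pos [456.5 368.1 239.2] x [ 0.     0.001 -1.   ] z [0.218 0.976 0.001] F [ 0.3   1.28 -0.37] T [ 0.018 -0.073  0.015] g 1.008 j [-0.93  0.18  0.21  1.57 -0.04  1.4   0.63]
(array([-0.0210043 , -0.15619364, -0.44475788]), array([0.00021856, 0.00056699, 0.00021364]))
```

>>> arm_command(
  steps=[
    [[-0.02, -0.156, -0.445, 0, 0, 0, 0], [-0.02, -0.156, -0.445, 0, 0, 0, 0], [-0.02, -0.156, -0.445, 0, 0, 0, 0], [-0.02, -0.156, -0.445, 0, 0, 0, 0], [-0.02, -0.156, -0.445, 0, 0, 0, 0], [-0.02, -0.156, -0.445, 0, 0, 0, 0], [-0.02, -0.156, -0.445, 0, 0, 0, 0], [-0.02, -0.156, -0.445, 0, 0, 0, 0]],
  ],
)

```text
time_s: 2.48
tool_pos: [494.9, 37.1, 253.4]
orientation: [-0.534, 1.569, 0.817]
wrist_force: [0.6, 0.4, 0.1]
gripper_width: 1.002
```

```bash
python3 - <<'E'
from h import *
st()
print(rel([480,-280,260],-.22,1))
im,d=r.camera("wrist"); cv2.imwrite("pics/w1.png",im[:,:,::-1])
E
```

```text
t 2.48 pos [494.9  37.1 253.4] x [ 0.001  0.001 -1.   ] z [0.218 0.976 0.001] F [0.63 0.4  0.13] T [ 0.031 -0.083  0.071] g 1.002 j [-0.63 -0.03  0.46  1.75  0.01  1.41  1.18]
(array([-0.0069923 , -0.05459455, -0.31269163]), array([0.00019444, 0.0014361 , 0.00084986]))
```

View pics/w1.png

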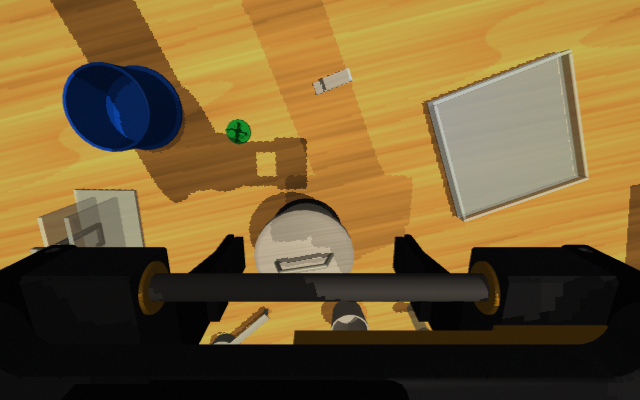

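>>> arm_command(
  steps=[
    [[-0.007, -0.055, -0.313, 0, 0, 0, 0], [-0.007, -0.055, -0.313, 0, 0, 0, 0], [-0.007, -0.055, -0.313, 0, 0, 0, 0], [-0.007, -0.055, -0.313, 0, 0, 0, 0], [-0.007, -0.055, -0.313, 0, 0, 0, 0], [-0.007, -0.055, -0.313, 0, 0, 0, 0], [-0.007, -0.055, -0.313, 0, 0, 0, 0], [-0.007, -0.055, -0.313, 0, 0, 0, 0]],
  ],
)

```text
time_s: 3.2
tool_pos: [477.8, -292.2, 262.2]
orientation: [-1.745, 1.566, -0.404]
wrist_force: [0.1, 0.1, 0.6]
gripper_width: 1.003
```

```bash
python3 - <<'E'
from h import *
st()
print(rel([512.4,-293.5,200],-.22,1))
im,d=r.camera("wrist"); cv2.imwrite("pics/w2.png",im[:,:,::-1])
im,d=r.camera("side"); crop(im,(360,110,460,210),6,"pics/s2.png")
E
```

```text
t 3.2 pos [ 477.8 -292.2  262.2] x [ 0.004 -0.002 -1.   ] z [ 0.228  0.974 -0.001] F [0.07 0.08 0.6 ] T [-0.003 -0.037  0.073] g 1.003 j [-0.27  0.13  0.83  1.62 -0.1   1.43  1.91]
(array([ 0.06230052, -0.03373864,  0.00661907]), array([-0.00976055, -0.00076934,  0.00424624]))
```

View pics/w2.png

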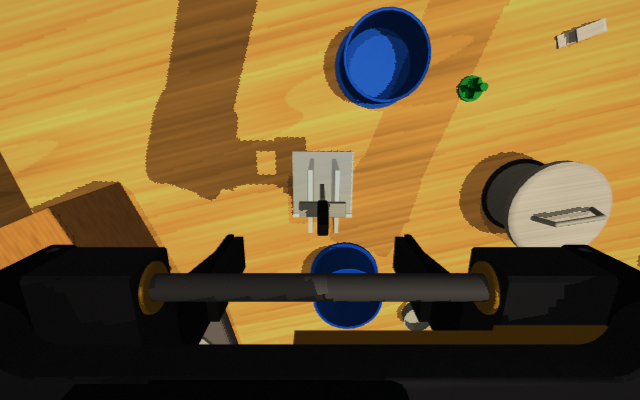

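View pics/s2.png

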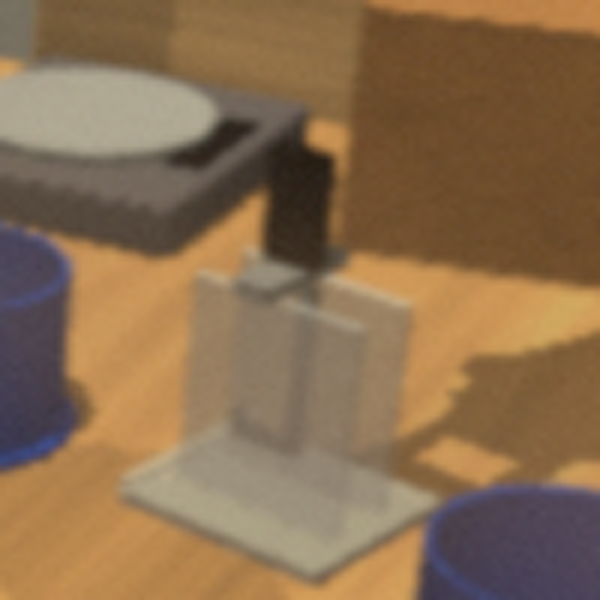

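```bash
python3 - <<'E'
from h import *
im,d=r.camera("wrist"); W=cloud("wrist",d)
crop(im,(270,140,370,245),6,"pics/w2z.png")
m=np.isfinite(W[:,:,2])&(abs(W[:,:,2]-150)<12)&(abs(W[:,:,0]-505)<50)&(abs(W[:,:,1]+290)<50)
P=W[m]; print(len(P)); 
if len(P)>10: print(P.mean(0),P.min(0),P.max(0),cv2.minAreaRect(P[:,:2].astype(np.float32)))
E
```

```text
309
[ 510.50758827 -292.55879878  153.76439396] [ 499.61911886 -301.35455511  139.37140109] [ 525.73529905 -284.89695077  157.43057108] ((512.7167358398438, -292.8367614746094), (11.570377349853516, 25.197050094604492), 76.71803283691406)
```

View pics/w2z.png

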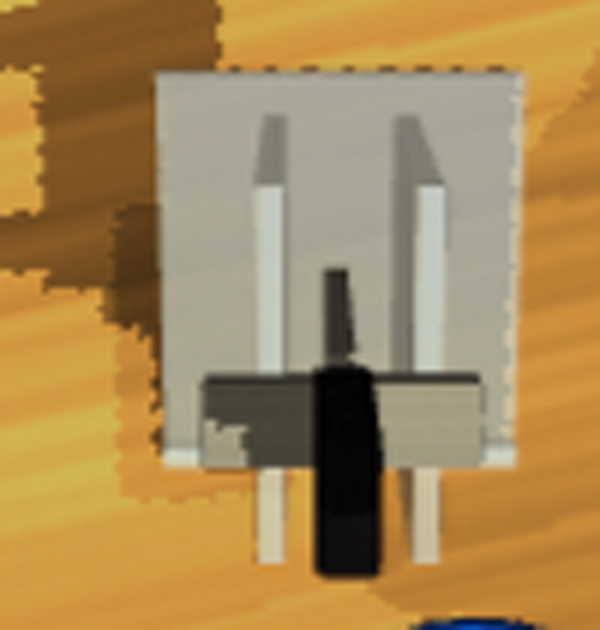

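```bash
python3 - <<'E'
from h import *
print(rel([512.5,-293.1,117],-.23,1))
E
```

```text
(array([ 0.14472101, -0.03407132,  0.00870485]), array([-0.00558336, -0.00239573,  0.00273271]))
```

>>> arm_command(
  steps=[
    [[0.02, -0.034, 0.0087, -0.0056, -0.0024, 0.0027, 0], [0.05, -0.034, 0.0087, -0.0056, -0.0024, 0.0027, 0], [0.08, -0.034, 0.0087, -0.0056, -0.0024, 0.0027, 0], [0.11, -0.034, 0.0087, -0.0056, -0.0024, 0.0027, 0], [0.135, -0.034, 0.0087, -0.0056, -0.0024, 0.0027, 0], [0.1445, -0.034, 0.0087, -0.0056, -0.0024, 0.0027, 0], [0.1445, -0.034, 0.0087, -0.0056, -0.0024, 0.0027, 0], [0.1445, -0.034, 0.0087, -0.0056, -0.0024, 0.0027, 0]],
  ],
)

```text
time_s: 4.02
tool_pos: [513.0, -292.5, 118.0]
orientation: [-1.186, 1.57, 0.156]
wrist_force: [-0.2, -0.0, 0.4]
gripper_width: 0.998
```

```bash
python3 - <<'E'
from h import *
st(); print(rel([512.5,-293.1,117],-.23,1))
E
```

```text
t 4.02 pos [ 513.  -292.5  118. ] x [ 0.  0. -1.] z [0.227 0.974 0.   ] F [-0.18 -0.01  0.4 ] T [-0.046 -0.025  0.035] g 0.998 j [-0.2   0.33  0.79  1.74 -0.25  1.18  2.  ]
(array([ 0.00100952,  0.00036039, -0.00066655]), array([0.00089332, 0.00011773, 0.00029046]))
```

>>> arm_command(
  steps=[
    [[0.0, 0, -0.0006, 0, 0, 0, 0.5], [0.0, 0, -0.0006, 0, 0, 0, 1], [0.0, 0, -0.0006, 0, 0, 0, 1], [0.0, 0, -0.0006, 0, 0, 0, 1], [0.0, 0, -0.0006, 0, 0, 0, 1], [0.0, 0, -0.0006, 0, 0, 0, 1], [0.0, 0, -0.0006, 0, 0, 0, 1], [0.0, 0, -0.0006, 0, 0, 0, 1]],
  ],
)

```text
time_s: 4.68
tool_pos: [512.8, -293.1, 118.0]
orientation: [-1.077, 1.57, 0.264]
wrist_force: [-0.0, 0.3, -0.4]
gripper_width: 0.481
```

```bash
python3 - <<'E'
from h import *
st()
E
```

```text
t 4.68 pos [ 512.8 -293.1  118. ] x [ 0.  0. -1.] z [0.227 0.974 0.   ] F [-0.01  0.33 -0.37] T [0.047 0.104 0.015] g 0.481 j [-0.2   0.33  0.79  1.74 -0.25  1.18  2.  ]
```

>>> arm_command(
  steps=[
    [[0, 0, 0, 0, 0, 0, 1], [0, 0, 0, 0, 0, 0, 1], [0, 0, 0, 0, 0, 0, 1], [0, 0, 0, 0, 0, 0, 1], [0, 0, 0, 0, 0, 0, 1], [0, 0, 0, 0, 0, 0, 1], [0, 0, 0, 0, 0, 0, 1], [0, 0, 0, 0, 0, 0, 1]],
  ],
)

```text
time_s: 5.35
tool_pos: [512.7, -293.0, 117.9]
orientation: [0.083, 1.571, 1.424]
wrist_force: [-0.2, 0.2, -1.2]
gripper_width: 0.132
```

```bash
python3 - <<'E'
from h import *
st(); print(rel([512.7,-293.1,218],-.23,1))
E
```

```text
t 5.35 pos [ 512.7 -293.   117.9] x [ 0.  0. -1.] z [0.227 0.974 0.   ] F [-0.23  0.24 -1.24] T [-0.002 -0.033  0.049] g 0.132 j [-0.2   0.33  0.79  1.74 -0.25  1.18  2.  ]
(array([-1.00121056e-01,  1.65964289e-05, -6.60800293e-05]), array([ 8.19764733e-04,  2.43649277e-04, -2.02765736e-05]))
```

>>> arm_command(
  steps=[
    [[-0.006, 0, 0, 0, 0, 0, 1], [-0.018, 0, 0, 0, 0, 0, 1], [-0.034, 0, 0, 0, 0, 0, 1], [-0.052, 0, 0, 0, 0, 0, 1], [-0.07, 0, 0, 0, 0, 0, 1], [-0.086, 0, 0, 0, 0, 0, 1], [-0.096, 0, 0, 0, 0, 0, 1], [-0.1, 0, 0, 0, 0, 0, 1]],
  ],
)

```text
time_s: 6.02
tool_pos: [513.4, -293.6, 220.3]
orientation: [-1.545, 1.568, -0.203]
wrist_force: [0.2, 0.3, -1.8]
gripper_width: 0.131
```

```bash
python3 - <<'E'
from h import *
st(); print(rel([525,0,220],-.06,1))
im,d=r.camera("side"); crop(im,(340,60,470,170),6,"pics/s3.png")
E
```

```text
t 6.02 pos [ 513.4 -293.6  220.3] x [ 0.003 -0.001 -1.   ] z [0.227 0.974 0.   ] F [ 0.23  0.31 -1.85] T [-0.033 -0.019 -0.08 ] g 0.131 j [-0.24  0.25  0.82  1.61 -0.18  1.36  1.95]
(array([1.14832741e-04, 5.54325815e-02, 2.88529132e-01]), array([-1.69241745e-01, -1.66495032e-04,  2.84016002e-03]))
```

View pics/s3.png

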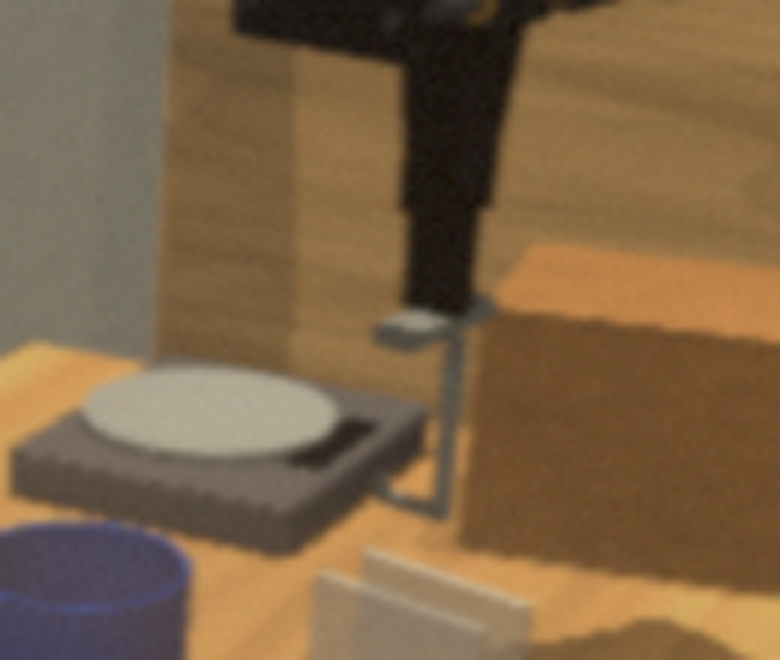

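>>> arm_command(
  steps=[
    [[0, 0.004, 0.02, -0.02, 0, 0, 1], [0, 0.011, 0.056, -0.04, 0, 0, 1], [0, 0.019, 0.096, -0.06, 0, 0, 1], [0, 0.027, 0.136, -0.08, 0, 0, 1], [0, 0.035, 0.176, -0.1, 0, 0, 1], [0, 0.043, 0.216, -0.13, 0, 0, 1], [0, 0.05, 0.256, -0.15, 0, 0, 1], [0, 0.055, 0.282, -0.169, 0, 0, 1]],
  ],
)

```text
time_s: 6.73
tool_pos: [523.1, -1.5, 219.0]
orientation: [-1.003, 1.569, 0.512]
wrist_force: [0.8, 0.1, -1.7]
gripper_width: 0.133
```

```bash
python3 - <<'E'
from h import *
st()
im,d=r.camera("wrist"); cv2.imwrite("pics/w4.png",im[:,:,::-1]); 
st()
im,d=r.camera("top"); crop(im,(270,130,400,240),6,"pics/t4.png"); np.save("pics/t4.npy",d)
E
```

```text
t 6.73 pos [523.1  -1.5 219. ] x [ 0.001  0.001 -1.   ] z [0.055 0.998 0.001] F [ 0.81  0.11 -1.68] T [ 0.053 -0.045  0.027] g 0.133 j [-0.65  0.05  0.59  1.76 -0.03  1.34  1.47]
t 6.78 pos [523.3   3.4 218.7] x [ 0.001  0.002 -1.   ] z [0.048 0.999 0.002] F [ 1.82  5.1  -1.24] T [ 0.419 -0.039 -0.02 ] g 0.133 j [-0.65  0.05  0.59  1.76 -0.03  1.34  1.47]
```

View pics/w4.png

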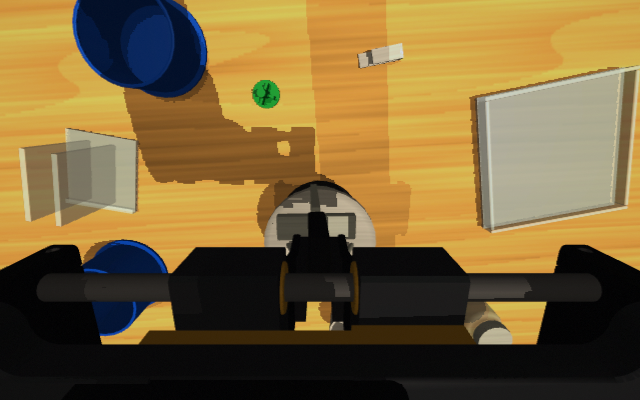

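View pics/t4.png

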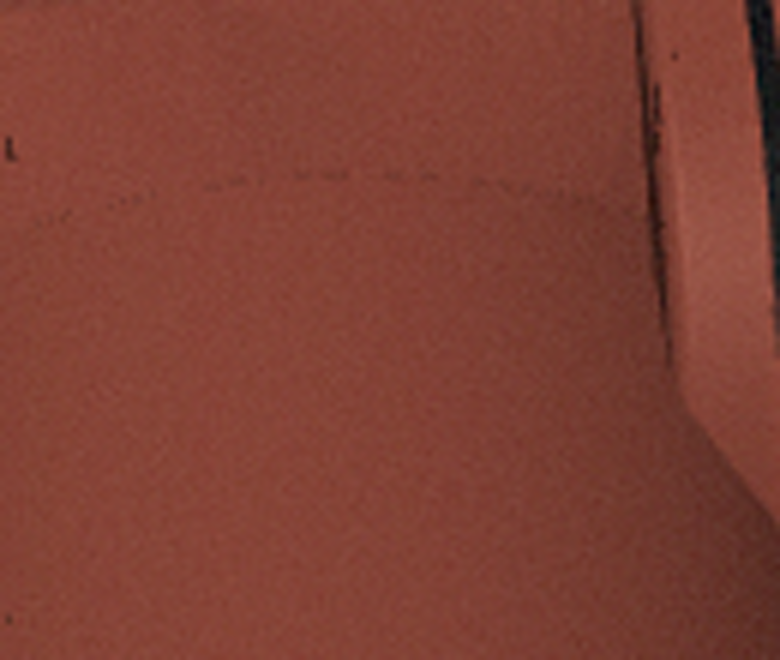

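```bash
python3 - <<'E'
from h import *
st(); print(rel([525,0,189],-.06,1))
im,d=r.camera("side"); crop(im,(240,100,370,260),5,"pics/s5.png")
W=cloud("side",d)
# bar in the side view: points z 110..121 near
m=np.isfinite(W[:,:,2])&(W[:,:,2]>108)&(W[:,:,2]<123)&(abs(W[:,:,0]-590)<12)&(abs(W[:,:,1])<33)
P=W[m]; print(len(P),P.mean(0),P.min(0),P.max(0))
E
```

```text
t 6.83 pos [ 5.233e+02 -1.000e-01  2.187e+02] x [ 0.001  0.001 -1.   ] z [0.051 0.999 0.001] F [ 0.89 -0.13 -1.87] T [ 0.01   0.014 -0.033] g 0.132 j [-0.65  0.05  0.59  1.76 -0.03  1.34  1.47]
(array([ 0.02966516, -0.00165477,  0.00018901]), array([0.00907601, 0.00079458, 0.00056344]))
86 [591.46178022   1.73191065 115.8837007 ] [587.51467792 -31.9464572  108.18893337] [596.4392362   30.32270425 119.87422992]
```

View pics/s5.png

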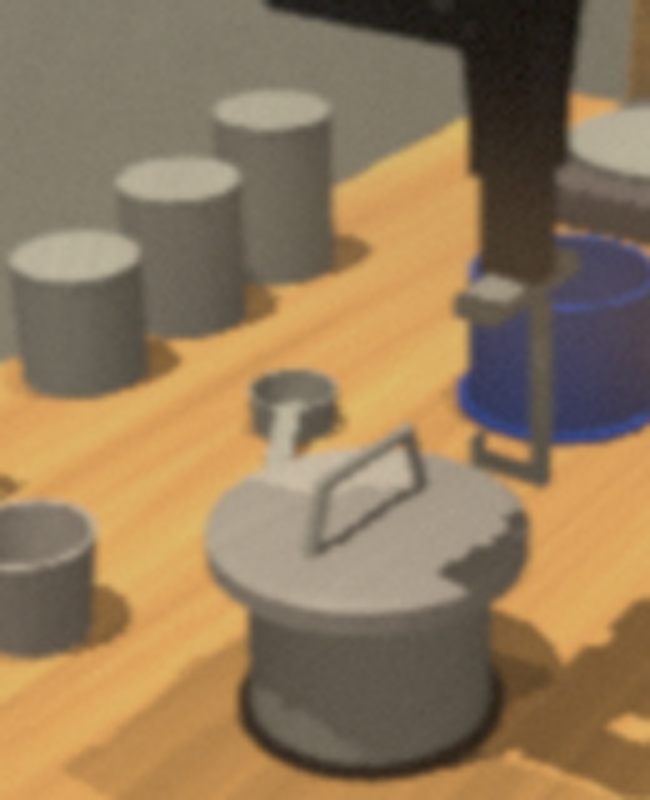

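```bash
python3 - <<'E'
from h import *
s=r.observe();p=np.array(s["tool_pos"]);y=-0.055
for n,q in dict(shankbot=(-10,0,-75),liptop=(18,0,-63),barL=(0,28,4)).items():
    w=p+np.array([q[0]*np.cos(y)-q[1]*np.sin(y),q[0]*np.sin(y)+q[1]*np.cos(y),q[2]-18]); px=proj("side",w); print(n,np.round(w,1),[(px[0]-240)*5,(px[1]-100)*5])
E
```

```text
shankbot [513.4  -3.  125.8] [np.float64(538.9110705597502), np.float64(485.247973078046)]
liptop [541.3  -4.6 137.8] [np.float64(476.85160121258207), np.float64(436.00028852247203)]
barL [524.9  24.4 204.8] [np.float64(475.87594505087), np.float64(308.75349872226224)]
```

>>> arm_command(
  steps=[
    [[0.01, -0.002, 0, 0.009, 0, 0, 1], [0.02, -0.004, -0.002, 0.009, 0, 0, 1], [0.029, -0.01, -0.003, 0.009, 0, 0, 1], [0.0297, -0.018, -0.003, 0.009, 0, 0, 1], [0.0297, -0.027, -0.003, 0.009, 0, 0, 1], [0.0297, -0.035, -0.003, 0.009, 0, 0, 1], [0.0297, -0.04, -0.003, 0.009, 0, 0, 1], [0.0297, -0.04, -0.003, 0.009, 0, 0, 1]],
  ],
)

```text
time_s: 7.55
tool_pos: [564.6, -9.1, 189.2]
orientation: [-2.291, 1.569, -0.785]
wrist_force: [-0.4, 0.9, -1.4]
gripper_width: 0.135
```

```bash
python3 - <<'E'
from h import *
st(); print(rel([587,-3.2,189],-.06,1))
im,d=r.camera("side"); crop(im,(260,130,360,230),6,"pics/s6.png")
E
```

```text
t 7.55 pos [564.6  -9.1 189.2] x [ 0.001 -0.001 -1.   ] z [ 0.064  0.998 -0.001] F [-0.36  0.9  -1.44] T [ 0.077  0.004 -0.025] g 0.135 j [-0.61  0.17  0.62  1.71 -0.1   1.29  1.54]
(array([ 0.0002705 , -0.02200851,  0.00730642]), array([-0.00435156, -0.00133903,  0.00151818]))
```

View pics/s6.png

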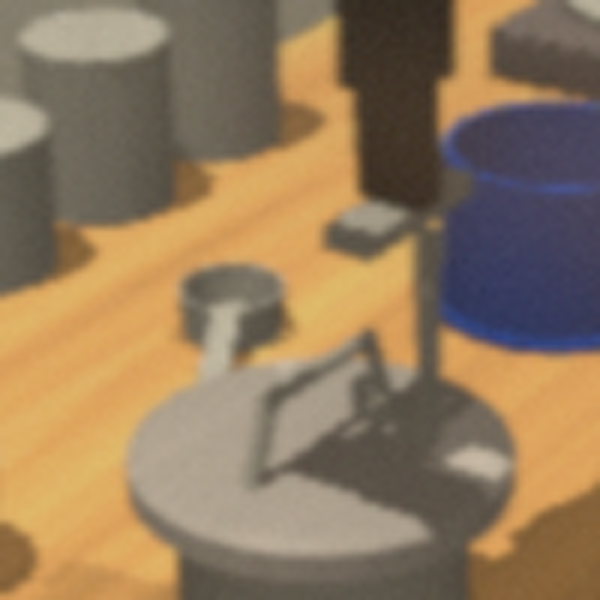

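>>> arm_command(
  steps=[
    [[0.0, -0.003, 0.005, -0.004, 0, 0, 1], [0.0, -0.007, 0.0073, -0.004, 0, 0, 1], [0.0, -0.012, 0.0073, -0.004, 0, 0, 1], [0.0, -0.017, 0.0073, -0.004, 0, 0, 1], [0.0, -0.021, 0.0073, -0.004, 0, 0, 1], [0.0, -0.022, 0.0073, -0.004, 0, 0, 1], [0.0, -0.022, 0.0073, -0.004, 0, 0, 1], [0.0, -0.022, 0.0073, -0.004, 0, 0, 1]],
  ],
)

```text
time_s: 8.27
tool_pos: [586.2, -3.4, 189.1]
orientation: [-2.663, 1.569, -1.153]
wrist_force: [-0.3, -0.6, -1.7]
gripper_width: 0.132
```

```bash
python3 - <<'E'
from h import *
st(); print(rel([587,-3.2,200],-.06,1))
im,d=r.camera("side"); crop(im,(260,130,360,230),6,"pics/s7.png")
E
```

```text
t 8.27 pos [586.2  -3.4 189.1] x [ 0.001 -0.001 -1.   ] z [ 0.061  0.998 -0.001] F [-0.29 -0.6  -1.69] T [0.003 0.036 0.022] g 0.132 j [-0.59  0.23  0.61  1.66 -0.13  1.3   1.56]
(array([-0.0108711 , -0.0008021 ,  0.00027265]), array([-0.00081596, -0.00140322,  0.00072775]))
```

View pics/s7.png

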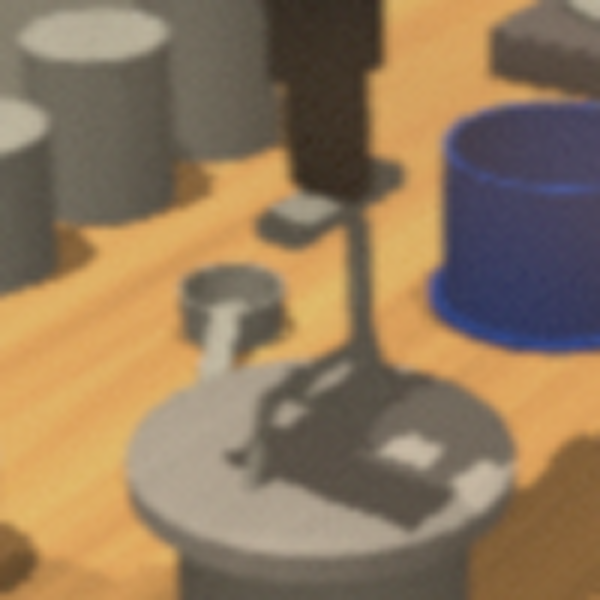

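>>> arm_command(
  steps=[
    [[-0.004, -0.001, 0, 0, 0, 0, 1], [-0.008, -0.001, 0, 0, 0, 0, 1], [-0.011, -0.001, 0, 0, 0, 0, 1], [-0.014, -0.001, 0, 0, 0, 0, 1], [-0.017, -0.001, 0, 0, 0, 0, 1], [-0.02, -0.001, 0, 0, 0, 0, 1], [-0.022, -0.001, 0, 0, 0, 0, 1], [-0.022, -0.001, 0, 0, 0, 0, 1]],
  ],
)

```text
time_s: 8.98
tool_pos: [587.2, -3.4, 211.6]
orientation: [-2.314, 1.569, -0.804]
wrist_force: [-0.7, -0.1, -6.0]
gripper_width: 0.13
```

```bash
cat >> h.py <<'E'
def lidplane(W,c,rad=58,zr=(60,260)):
    m=np.isfinite(W[:,:,2])&(np.hypot(W[:,:,0]-c[0],W[:,:,1]-c[1])<rad)&(W[:,:,2]>zr[0])&(W[:,:,2]<zr[1])
    P=W[m]; rng=np.random.default_rng(0); best=None
    for _ in range(400):
        a=P[rng.choice(len(P),3,False)]; n=np.cross(a[1]-a[0],a[2]-a[0]); l=np.linalg.norm(n)
        if l<200: continue
        n/=l; n*=np.sign(n[2])
        if n[2]<.6: continue
        k=abs((P-a[0])@n)<2.0
        if best is None or k.sum()>best.sum(): best=k
    Q=P[best]; A=np.c_[Q[:,:2]-c,np.ones(len(Q))]; co=np.linalg.lstsq(A,Q[:,2],rcond=None)[0]
    print("plane n",len(Q),"of",len(P),"slope x,y",np.round(co[:2],4),"z at c",round(co[2],1),"ext",np.round(Q.min(0)),np.round(Q.max(0)))
    return co
E
python3 - <<'E'
from h import *
st()
lidplane(cloud("side",np.load("pics/side0.npy")),np.array([591,-3]))
im,d=r.camera("side"); crop(im,(260,130,360,230),6,"pics/s8.png"); lidplane(cloud("side",d),np.array([591,-3]))
F=[]
for _ in range(3): s=r.observe(); F.append(s["wrist_force"][2])
print(F)
E
```

```text
t 8.98 pos [587.2  -3.4 211.6] x [ 0.001 -0.001 -1.   ] z [ 0.061  0.998 -0.001] F [-0.72 -0.06 -5.98] T [ 0.076 -0.011 -0.022] g 0.13 j [-0.59  0.21  0.62  1.62 -0.13  1.34  1.55]
plane n 1253 of 1453 slope x,y [-0.0001 -0.0003] z at c 88.8 ext [533. -61.  87.] [649.  55.  91.]
plane n 869 of 2156 slope x,y [0.0105 0.1951] z at c 100.8 ext [534. -54.  90.] [648.  54. 112.]
[np.float64(-5.605467388750274), np.float64(-5.605467388750274), np.float64(-5.605467388750274)]
```

View pics/s8.png

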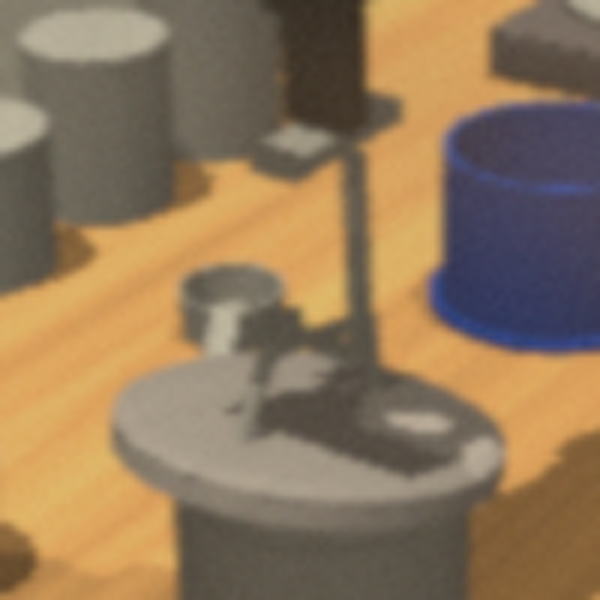

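>>> arm_command(
  steps=[
    [[0.003, 0, 0, 0, 0, 0, 1], [0.006, 0, 0, 0, 0, 0, 1], [0.009, 0, 0, 0, 0, 0, 1], [0.012, 0, 0, 0, 0, 0, 1], [0.0155, 0, 0, 0, 0, 0, 1], [0.0155, 0, -0.002, 0, 0, 0, 1], [0.0155, 0, -0.005, 0, 0, 0, 1], [0.0155, 0, -0.007, 0, 0, 0, 1]],
  ],
)

```text
time_s: 9.7
tool_pos: [586.9, -11.0, 196.1]
orientation: [-2.289, 1.569, -0.78]
wrist_force: [-0.5, -0.3, -1.5]
gripper_width: 0.132
```

```bash
python3 - <<'E'
from h import *
st()
im,d=r.camera("side"); lidplane(cloud("side",d),np.array([591,-3]))
print(rel([587.2,-10.4,220],-.06,1))
E
```

```text
t 9.7 pos [586.9 -11.  196.1] x [ 0.001 -0.001 -1.   ] z [ 0.061  0.998 -0.001] F [-0.53 -0.33 -1.5 ] T [-0.016  0.069 -0.014] g 0.132 j [-0.58  0.22  0.62  1.65 -0.13  1.31  1.57]
plane n 1195 of 2320 slope x,y [0.0008 0.0008] z at c 88.8 ext [533. -60.  87.] [648.  54.  91.]
(array([-0.02380431, -0.00027632,  0.00111757]), array([-0.00168596, -0.00142305,  0.00164333]))
```

Reseated level. Second trial lift, ~19 mm.

>>> arm_command(
  steps=[
    [[-0.002, 0, 0.0005, 0, 0, 0, 1], [-0.005, 0, 0.0005, 0, 0, 0, 1], [-0.008, 0, 0.0005, 0, 0, 0, 1], [-0.012, 0, 0.0005, 0, 0, 0, 1], [-0.016, 0, 0.0005, 0, 0, 0, 1], [-0.02, 0, 0.0005, 0, 0, 0, 1], [-0.023, 0, 0.0005, 0, 0, 0, 1], [-0.0235, 0, 0.0005, 0, 0, 0, 1]],
  ],
)

```text
time_s: 10.42
tool_pos: [587.2, -11.0, 220.4]
orientation: [-2.036, 1.568, -0.526]
wrist_force: [0.9, -0.3, -4.7]
gripper_width: 0.135
```

```bash
python3 - <<'E'
from h import *
st()
for k in range(2):
  im,d=r.camera("side"); lidplane(cloud("side",d),np.array([591,-3])); st()
crop(im,(260,130,360,230),6,"pics/s9.png")
E
```

```text
t 10.42 pos [587.2 -11.  220.4] x [ 0.002 -0.001 -1.   ] z [ 0.062  0.998 -0.001] F [ 0.92 -0.35 -4.71] T [ 0.024 -0.055  0.042] g 0.135 j [-0.59  0.21  0.62  1.61 -0.12  1.36  1.56]
plane n 1292 of 2509 slope x,y [ 0.0001 -0.0506] z at c 108.3 ext [534. -60. 103.] [649.  54. 112.]
t 10.47 pos [587.1 -11.  220.2] x [ 0.002 -0.001 -1.   ] z [ 0.062  0.998 -0.001] F [-0.05  0.77 -5.52] T [0.058 0.011 0.001] g 0.136 j [-0.59  0.21  0.62  1.61 -0.12  1.36  1.56]
plane n 1285 of 2498 slope x,y [ 0.002  -0.0485] z at c 108.0 ext [534. -61. 104.] [649.  55. 112.]
t 10.52 pos [586.9 -11.  219.8] x [ 0.002 -0.001 -1.   ] z [ 0.062  0.998 -0.001] F [-0.17 -0.8  -5.53] T [ 0.105  0.047 -0.018] g 0.133 j [-0.59  0.21  0.62  1.61 -0.12  1.36  1.56]
```

View pics/s9.png

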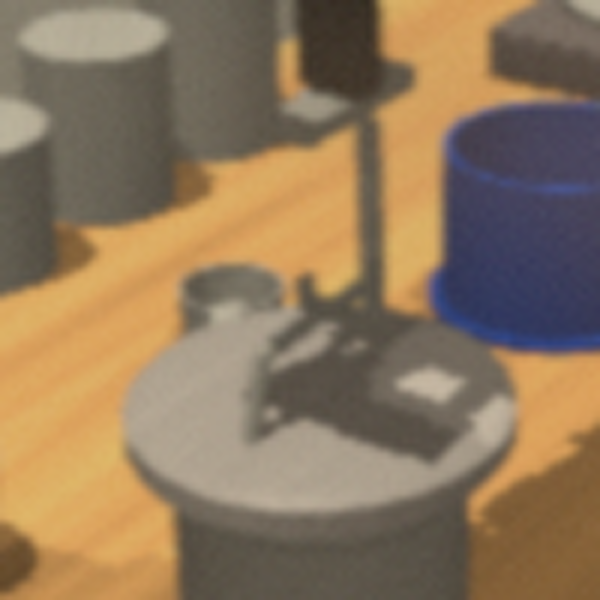

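>>> arm_command(
  steps=[
    [[0.003, 0, 0, 0, 0, 0, 1], [0.007, 0, 0, 0, 0, 0, 1], [0.011, 0, 0, 0, 0, 0, 1], [0.015, 0, 0, 0, 0, 0, 1], [0.019, 0, 0, 0, 0, 0, 1], [0.0235, 0, 0, 0, 0, 0, 1], [0.0235, 0, 0.0008, 0, 0, 0, 1], [0.0235, 0, 0.0016, 0, 0, 0, 1]],
  ],
)

```text
time_s: 11.18
tool_pos: [587.3, -9.4, 196.5]
orientation: [-2.078, 1.568, -0.569]
wrist_force: [0.2, 0.1, -0.6]
gripper_width: 0.132
```

>>> arm_command(
  steps=[
    [[-0.002, 0, 0, 0, 0, 0, 1], [-0.005, 0, 0, 0, 0, 0, 1], [-0.008, 0, 0, 0, 0, 0, 1], [-0.012, 0, 0, 0, 0, 0, 1], [-0.016, 0, 0, 0, 0, 0, 1], [-0.02, 0, 0, 0, 0, 0, 1], [-0.023, 0, 0, 0, 0, 0, 1], [-0.0235, 0, 0, 0, 0, 0, 1]],
  ],
)

```text
time_s: 11.85
tool_pos: [587.6, -9.4, 220.8]
orientation: [-1.884, 1.567, -0.375]
wrist_force: [0.4, 0.3, -5.2]
gripper_width: 0.135
```

```bash
python3 - <<'E'
from h import *
st()
im,d=r.camera("side"); lidplane(cloud("side",d),np.array([591,-3])); st()
print(rel([587,-9.2,278],-.06,1))
E
```

```text
t 11.85 pos [587.6  -9.4 220.8] x [ 0.003 -0.001 -1.   ] z [ 0.062  0.998 -0.001] F [ 0.38  0.33 -5.21] T [0.03  0.006 0.011] g 0.135 j [-0.59  0.21  0.62  1.61 -0.12  1.36  1.56]
plane n 1213 of 2426 slope x,y [ 0.005  -0.0042] z at c 109.2 ext [533. -59. 107.] [648.  55. 112.]
t 11.9 pos [587.5  -9.3 220.5] x [ 0.003 -0.001 -1.   ] z [ 0.062  0.998 -0.001] F [-0.03  0.65 -6.22] T [0.036 0.034 0.008] g 0.134 j [-0.59  0.21  0.62  1.61 -0.12  1.36  1.56]
(array([-5.75258395e-02,  3.23125394e-04,  4.79461977e-05]), array([-0.00172958, -0.00113214,  0.00293106]))
```

>>> arm_command(
  steps=[
    [[-0.002, 0, 0, 0, 0, 0, 1], [-0.007, 0, 0, 0, 0, 0, 1], [-0.015, 0, 0, 0, 0, 0, 1], [-0.025, 0, 0, 0, 0, 0, 1], [-0.037, 0, 0, 0, 0, 0, 1], [-0.047, 0, 0, 0, 0, 0, 1], [-0.055, 0, 0, 0, 0, 0, 1], [-0.058, 0, 0, 0, 0, 0, 1]],
  ],
)

```text
time_s: 12.57
tool_pos: [588.0, -9.4, 280.5]
orientation: [-1.68, 1.566, -0.171]
wrist_force: [-0.1, -1.0, -5.9]
gripper_width: 0.129
```

```bash
python3 - <<'E'
from h import *
st()
im,d=r.camera("side"); lidplane(cloud("side",d),np.array([591,-3])); 
# lid centre relative to TCP: lid centre ~ (591.3,-3.0) when TCP at (587.3,-9.4)
print(rel([509,292.5,278],-.06,1))
E
```

```text
t 12.57 pos [588.   -9.4 280.5] x [ 0.005 -0.001 -1.   ] z [ 0.062  0.998 -0.001] F [-0.13 -0.97 -5.9 ] T [ 0.082 -0.047  0.017] g 0.129 j [-0.59  0.18  0.63  1.51 -0.11  1.47  1.55]
plane n 1158 of 2215 slope x,y [ 0.0002 -0.0043] z at c 169.0 ext [534. -59. 167.] [648.  54. 171.]
(array([0.00160263, 0.09745564, 0.29639479]), array([-0.00181107, -0.0005595 ,  0.00511653]))
```

>>> arm_command(
  steps=[
    [[0, 0.0008, 0.0023, 0, 0, 0.001, 1], [0, 0.0022, 0.0068, 0, 0, 0.002, 1], [0, 0.0045, 0.0137, 0, 0, 0.003, 1], [0, 0.0075, 0.0228, 0, 0, 0.004, 1], [0, 0.0105, 0.0319, 0, 0, 0.005, 1], [0, 0.0127, 0.0388, 0, 0, 0.005, 1], [0, 0.0142, 0.0433, 0, 0, 0.005, 1], [0, 0.015, 0.0456, 0, 0, 0.005, 1]],
  ],
)

```text
time_s: 13.28
tool_pos: [575.5, 38.6, 280.1]
orientation: [2.698, 1.57, -2.075]
wrist_force: [0.1, 0.7, -5.6]
gripper_width: 0.135
```

```bash
python3 - <<'E'
from h import *
st()
im,d=r.camera("side"); s=r.observe()["tool_pos"];lidplane(cloud("side",d),np.array([s[0]+4,s[1]+6])); 
print(rel([509,292.5,278],-.06,1))
E
```

```text
t 13.28 pos [575.5  38.6 280.1] x [-0. -0. -1.] z [ 0.06   0.998 -0.   ] F [ 0.1   0.69 -5.55] T [ 0.012 -0.073  0.05 ] g 0.135 j [-0.66  0.16  0.59  1.53 -0.09  1.48  1.45]
plane n 1252 of 1969 slope x,y [-0.0111  0.0295] z at c 168.9 ext [522. -12. 166.] [636. 102. 172.]
(array([0.00204829, 0.08176156, 0.24959669]), array([-2.80082029e-04, -3.22691568e-04,  1.58785255e-06]))
```

>>> arm_command(
  steps=[
    [[0, 0.0008, 0.0023, 0, 0, 0, 1], [0, 0.0022, 0.0068, 0, 0, 0, 1], [0, 0.0045, 0.0137, 0, 0, 0, 1], [0, 0.0075, 0.0228, 0, 0, 0, 1], [0, 0.0105, 0.0319, 0, 0, 0, 1], [0, 0.0127, 0.0388, 0, 0, 0, 1], [0, 0.0142, 0.0433, 0, 0, 0, 1], [0, 0.015, 0.0456, 0, 0, 0, 1]],
  ],
)

```text
time_s: 14.0
tool_pos: [563.1, 86.2, 280.1]
orientation: [2.029, 1.571, -2.742]
wrist_force: [0.4, -0.1, -5.4]
gripper_width: 0.132
```

```bash
python3 - <<'E'
from h import *
st()
im,d=r.camera("side"); s=r.observe()["tool_pos"];lidplane(cloud("side",d),np.array([s[0]+4,s[1]+6])); 
print(rel([509,292.5,278],-.06,1))
E
```

```text
t 14.0 pos [563.1  86.2 280.1] x [-0. -0. -1.] z [ 0.059  0.998 -0.   ] F [ 0.4  -0.11 -5.38] T [0.114 0.053 0.001] g 0.132 j [-0.72  0.14  0.56  1.55 -0.07  1.47  1.35]
plane n 1459 of 2025 slope x,y [-0.0137  0.0344] z at c 169.0 ext [509.  38. 166.] [625. 149. 173.]
(array([0.00206271, 0.06612307, 0.20282751]), array([ 1.13621438e-03, -9.38326857e-05, -1.69730489e-04]))
```

>>> arm_command(
  steps=[
    [[0, 0.0008, 0.0025, 0, 0, 0, 1], [0, 0.0023, 0.0072, 0, 0, 0, 1], [0, 0.0047, 0.0145, 0, 0, 0, 1], [0, 0.0078, 0.0241, 0, 0, 0, 1], [0, 0.011, 0.0338, 0, 0, 0, 1], [0, 0.0134, 0.041, 0, 0, 0, 1], [0, 0.015, 0.0459, 0, 0, 0, 1], [0, 0.0158, 0.0483, 0, 0, 0, 1]],
  ],
)

```text
time_s: 14.72
tool_pos: [549.8, 136.8, 280.0]
orientation: [1.26, 1.57, 2.774]
wrist_force: [0.1, 0.0, -5.4]
gripper_width: 0.13
```

>>> arm_command(
  steps=[
    [[0, 0.0008, 0.0025, 0, 0, 0, 1], [0, 0.0023, 0.0072, 0, 0, 0, 1], [0, 0.0047, 0.0145, 0, 0, 0, 1], [0, 0.0078, 0.0241, 0, 0, 0, 1], [0, 0.011, 0.0338, 0, 0, 0, 1], [0, 0.0134, 0.041, 0, 0, 0, 1], [0, 0.015, 0.0459, 0, 0, 0, 1], [0, 0.0158, 0.0483, 0, 0, 0, 1]],
  ],
)

```text
time_s: 15.38
tool_pos: [536.3, 187.4, 279.9]
orientation: [1.248, 1.57, 2.764]
wrist_force: [0.2, -0.1, -5.7]
gripper_width: 0.133
```

```bash
python3 - <<'E'
from h import *
st()
im,d=r.camera("side"); s=r.observe()["tool_pos"];lidplane(cloud("side",d),np.array([s[0]+4,s[1]+6])); cv2.imwrite("pics/s10.png",im[:,:,::-1])
print(rel([509,292.5,278],-.06,1))
E
```

```text
t 15.38 pos [536.3 187.4 279.9] x [-0.001  0.    -1.   ] z [0.055 0.998 0.   ] F [ 0.22 -0.07 -5.69] T [0.087 0.102 0.035] g 0.133 j [-0.84  0.13  0.48  1.55 -0.06  1.47  1.16]
plane n 2205 of 2748 slope x,y [-0.0162  0.0317] z at c 168.8 ext [483. 137. 166.] [597. 251. 172.]
(array([0.00192055, 0.03313863, 0.10359627]), array([ 0.00436682,  0.00016621, -0.00062263]))
```

View pics/s10.png

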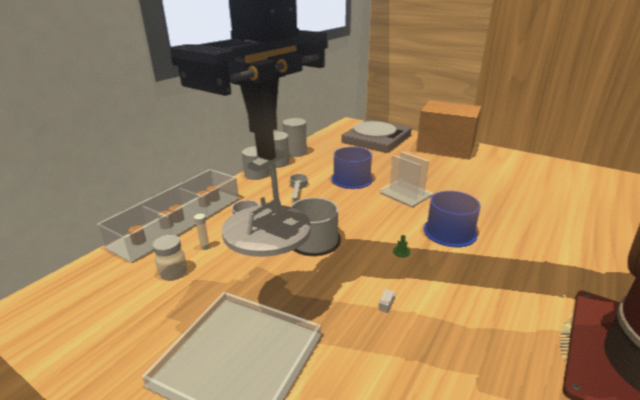

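>>> arm_command(
  steps=[
    [[0, 0.0008, 0.0026, 0, 0, 0, 1], [0, 0.0024, 0.0077, 0, 0, 0, 1], [0, 0.005, 0.0155, 0, 0, 0, 1], [0, 0.0083, 0.0257, 0, 0, 0, 1], [0, 0.0116, 0.036, 0, 0, 0, 1], [0, 0.0141, 0.0437, 0, 0, 0, 1], [0, 0.0157, 0.0489, 0, 0, 0, 1], [0, 0.0166, 0.0515, 0, 0, 0, 1]],
  ],
)

```text
time_s: 16.1
tool_pos: [522.1, 241.1, 279.7]
orientation: [1.314, 1.57, 2.831]
wrist_force: [-0.7, 0.0, -4.2]
gripper_width: 0.132
```

>>> arm_command(
  steps=[
    [[0, 0.0008, 0.0025, 0, 0, 0, 1], [0, 0.0024, 0.0074, 0, 0, 0, 1], [0, 0.0048, 0.0149, 0, 0, 0, 1], [0, 0.008, 0.0248, 0, 0, 0, 1], [0, 0.0111, 0.0347, 0, 0, 0, 1], [0, 0.0136, 0.0422, 0, 0, 0, 1], [0, 0.0151, 0.0472, 0, 0, 0, 1], [0, 0.016, 0.0497, 0, 0, 0, 1]],
  ],
)

```text
time_s: 16.77
tool_pos: [508.2, 293.1, 279.6]
orientation: [1.367, 1.57, 2.886]
wrist_force: [-0.0, 0.0, -6.0]
gripper_width: 0.134
```

```bash
python3 - <<'E'
from h import *
st()
im,d=r.camera("side"); s=r.observe()["tool_pos"];lidplane(cloud("side",d),np.array([s[0]+4,s[1]+6])); cv2.imwrite("pics/s11.png",im[:,:,::-1])
print(rel([509,292.5,150],-.06,1))
im,d=r.camera("top"); cv2.imwrite("pics/t11.png",im[:,:,::-1])
E
```

```text
t 16.77 pos [508.2 293.1 279.6] x [-0.001  0.    -1.   ] z [0.052 0.999 0.   ] F [-0.05  0.01 -6.01] T [ 0.023  0.045 -0.015] g 0.134 j [-0.95  0.18  0.41  1.5  -0.07  1.48  0.98]
plane n 3630 of 4425 slope x,y [-0.0165  0.0303] z at c 168.5 ext [454. 242. 166.] [570. 357. 172.]
(array([ 0.12957041, -0.00091667, -0.00037745]), array([ 0.00768759,  0.00012963, -0.00120342]))
```

View pics/s11.png

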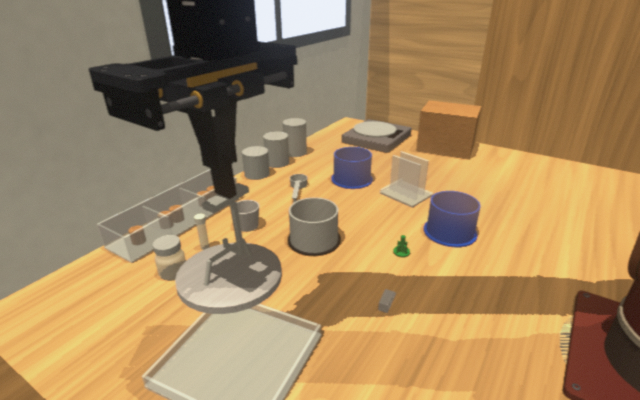

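View pics/t11.png

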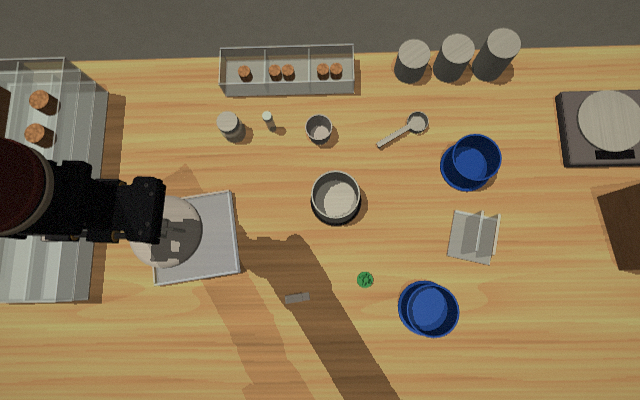

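```bash
python3 - <<'E'
from h import *
im,d=r.camera("top"); W=cloud("top",d)
for p in [(5,200),(20,185),(40,185),(60,190),(80,200),(100,200),(130,190),(150,200),(60,120),(60,260),(90,290),(20,290),(10,150),(70,170)]: print(p,np.round(W[p[1],p[0]]))
W0=cloud("top",np.load("pics/top0.npy"))
for p in [(5,200),(40,185),(60,190),(60,120),(60,260),(95,190),(100,100),(85,250)]: print(p,np.round(W0[p[1],p[0]]))
E
```

```text
(5, 200) [489. 256. 550.]
(20, 185) [503. 252. 542.]
(40, 185) [507. 251. 523.]
(60, 190) [511. 258. 488.]
(80, 200) [503. 245. 478.]
(100, 200) [508. 243. 450.]
(130, 190) [526. 228. 419.]
(150, 200) [514. 203. 420.]
(60, 120) [734. 533. 141.]
(60, 260) [465. 531. 100.]
(90, 290) [405. 529.   0.]
(20, 290) [408. 638.  56.]
(10, 150) [531. 259. 549.]
(70, 170) [534. 258. 478.]
(5, 200) [586. 662.  94.]
(40, 185) [634. 651.  23.]
(60, 190) [610. 567.  72.]
(60, 120) [734. 532. 142.]
(60, 260) [465. 530. 100.]
(95, 190) [627. 543.  -3.]
(100, 100) [831. 532.  27.]
(85, 250) [489. 530.  29.]
```

>>> arm_command(
  steps=[
    [[0.0035, 0, 0, 0, 0, 0, 1], [0.0105, 0, 0, 0, 0, 0, 1], [0.021, 0, 0, 0, 0, 0, 1], [0.035, -0.0005, 0, 0, 0, 0, 1], [0.049, -0.0009, 0, 0, 0, 0, 1], [0.0595, -0.0009, 0, 0, 0, 0, 1], [0.0665, -0.0009, 0, 0, 0, 0, 1], [0.07, -0.0009, 0, 0, 0, 0, 1]],
  ],
)

```text
time_s: 17.58
tool_pos: [509.2, 290.9, 208.1]
orientation: [2.128, 1.568, -2.638]
wrist_force: [-0.4, -0.1, -5.1]
gripper_width: 0.132
```

>>> arm_command(
  steps=[
    [[0.003, 0, 0, 0, 0, 0, 1], [0.009, 0, 0, 0, 0, 0, 1], [0.018, 0, 0, 0, 0, 0, 1], [0.029, 0, 0, 0, 0, 0, 1], [0.039, 0, 0, 0, 0, 0, 1], [0.047, 0, 0, 0, 0, 0, 1], [0.053, 0, 0, 0, 0, 0, 1], [0.056, 0, 0, 0, 0, 0, 1]],
  ],
)

```text
time_s: 18.25
tool_pos: [508.6, 290.6, 150.8]
orientation: [2.204, 1.567, -2.562]
wrist_force: [0.3, -1.0, -5.3]
gripper_width: 0.134
```

```bash
python3 - <<'E'
from h import *
st()
im,d=r.camera("side"); s=r.observe()["tool_pos"];lidplane(cloud("side",d),np.array([s[0]+4,s[1]+6]),zr=(20,100)); cv2.imwrite("pics/s12.png",im[:,:,::-1])
print(rel([509,292.5,131],-.06,1))
E
```

```text
t 18.25 pos [508.6 290.6 150.8] x [-0.003 -0.002 -1.   ] z [ 0.054  0.999 -0.002] F [ 0.34 -1.   -5.25] T [-0.012  0.042 -0.024] g 0.134 j [-0.94  0.24  0.4   1.7  -0.1   1.23  1.01]
plane n 3683 of 4204 slope x,y [-0.0027 -0.0067] z at c 39.4 ext [455. 239.  37.] [570. 354.  42.]
(array([ 0.01979123, -0.00040717,  0.00201029]), array([ 0.00596584, -0.0024847 , -0.0033832 ]))
```

View pics/s12.png

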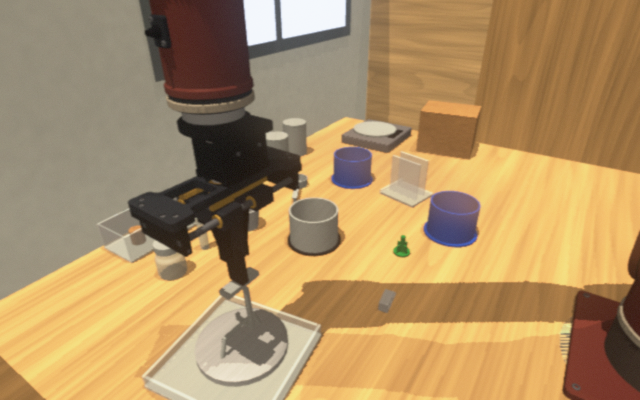

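>>> arm_command(
  steps=[
    [[0.002, 0, 0, 0, 0, 0, 1], [0.004, 0, 0, 0, 0, 0, 1], [0.006, 0, 0, 0, 0, 0, 1], [0.008, 0, 0.001, 0, 0, 0, 1], [0.01, 0, 0.001, 0, 0, 0, 1], [0.012, 0, 0.001, 0, 0, 0, 1], [0.014, 0, 0.001, 0, 0, 0, 1], [0.016, 0, 0.001, 0, 0, 0, 1]],
  ],
)

```text
time_s: 18.97
tool_pos: [508.8, 291.6, 134.9]
orientation: [2.205, 1.567, -2.561]
wrist_force: [-0.1, -0.1, -2.7]
gripper_width: 0.134
```

```bash
python3 - <<'E'
from h import *
st()
im,d=r.camera("side"); s=r.observe()["tool_pos"];lidplane(cloud("side",d),np.array([s[0]+4,s[1]+6]),zr=(15,100))
st(); print(rel([509,291,131],-.06,1))
E
```

```text
t 18.97 pos [508.8 291.6 134.9] x [-0.003 -0.002 -1.   ] z [ 0.054  0.999 -0.002] F [-0.07 -0.12 -2.66] T [ 0.091 -0.016 -0.039] g 0.134 j [-0.93  0.25  0.4   1.71 -0.1   1.2   1.01]
plane n 3649 of 4223 slope x,y [-0.001  0.001] z at c 24.9 ext [455. 240.  23.] [570. 355.  27.]
t 19.02 pos [508.7 291.6 134.7] x [-0.003 -0.002 -1.   ] z [ 0.054  0.999 -0.002] F [ 0.26 -0.1  -3.18] T [ 0.02  -0.023  0.007] g 0.134 j [-0.93  0.25  0.4   1.71 -0.1   1.2   1.01]
(array([ 0.00366257, -0.00031175, -0.00056817]), array([ 0.00601464, -0.0022901 , -0.00301509]))
```

>>> arm_command(
  steps=[
    [[0.002, 0, 0, 0, 0, 0, 1], [0.004, 0, 0, 0, 0, 0, 1], [0.006, 0, 0, 0, 0, 0, 1], [0.008, 0, 0, 0, 0, 0, 1], [0.0095, 0, 0, 0, 0, 0, 1], [0.0098, 0, 0, 0, 0, 0, 1], [0.0098, 0, 0, 0, 0, 0, 1], [0.0098, 0, 0, 0, 0, 0, 1]],
  ],
)

```text
time_s: 19.68
tool_pos: [508.8, 291.6, 125.0]
orientation: [2.212, 1.567, -2.555]
wrist_force: [0.7, 0.1, -1.2]
gripper_width: 0.133
```

```bash
python3 - <<'E'
from h import *
st()
im,d=r.camera("side"); s=r.observe()["tool_pos"];lidplane(cloud("side",d),np.array([s[0]+4,s[1]+6]),zr=(15,100)); crop(im,(180,250,310,400),5,"pics/s13.png")
print(rel([460,294,125],-.06,1))
E
```

```text
t 19.68 pos [508.8 291.6 125. ] x [-0.003 -0.002 -1.   ] z [ 0.054  0.999 -0.002] F [ 0.7   0.08 -1.23] T [ 0.059  0.015 -0.003] g 0.133 j [-0.93  0.26  0.4   1.73 -0.11  1.18  1.01]
plane n 3621 of 4209 slope x,y [-0.0001  0.0016] z at c 24.9 ext [455. 240.  23.] [571. 355.  27.]
(array([ 0.00011896,  0.04884846, -0.00022192]), array([ 0.0059332 , -0.00217963, -0.00289473]))
```

View pics/s13.png

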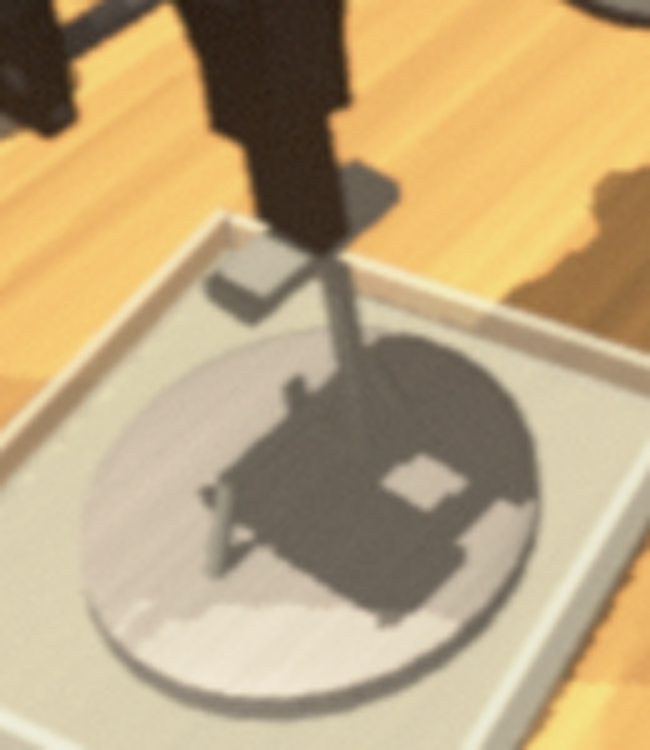

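>>> arm_command(
  steps=[
    [[0, 0.003, 0, 0, 0, 0, 1], [0, 0.007, 0, 0, 0, 0, 1], [0, 0.012, 0, 0, 0, 0, 1], [0, 0.018, 0, 0, 0, 0, 1], [0, 0.025, 0, 0, 0, 0, 1], [0, 0.032, 0, 0, 0, 0, 1], [0, 0.039, 0, 0, 0, 0, 1], [0, 0.045, 0, 0, 0, 0, 1]],
  ],
)

```text
time_s: 20.4
tool_pos: [462.8, 294.2, 125.2]
orientation: [2.154, 1.567, -2.612]
wrist_force: [0.1, 0.3, -1.4]
gripper_width: 0.136
```

```bash
python3 - <<'E'
from h import *
st()
im,d=r.camera("side"); lidplane(cloud("side",d),np.array([512.5,298]),zr=(15,100)); crop(im,(180,250,310,400),5,"pics/s14.png")
s=r.observe()["tool_pos"]; print(rel([s[0],s[1],240],-.06,1))
E
```

```text
t 20.4 pos [462.8 294.2 125.2] x [-0.003 -0.002 -1.   ] z [ 0.054  0.999 -0.002] F [ 0.12  0.26 -1.38] T [0.057 0.015 0.02 ] g 0.136 j [-0.99  0.18  0.38  1.82 -0.07  1.16  0.94]
plane n 3400 of 3824 slope x,y [0.0007 0.0012] z at c 24.9 ext [455. 241.  23.] [570. 356.  27.]
(array([-0.11484514,  0.00042945, -0.0002198 ]), array([ 0.00699473, -0.0019269 , -0.00373265]))
```

View pics/s14.png

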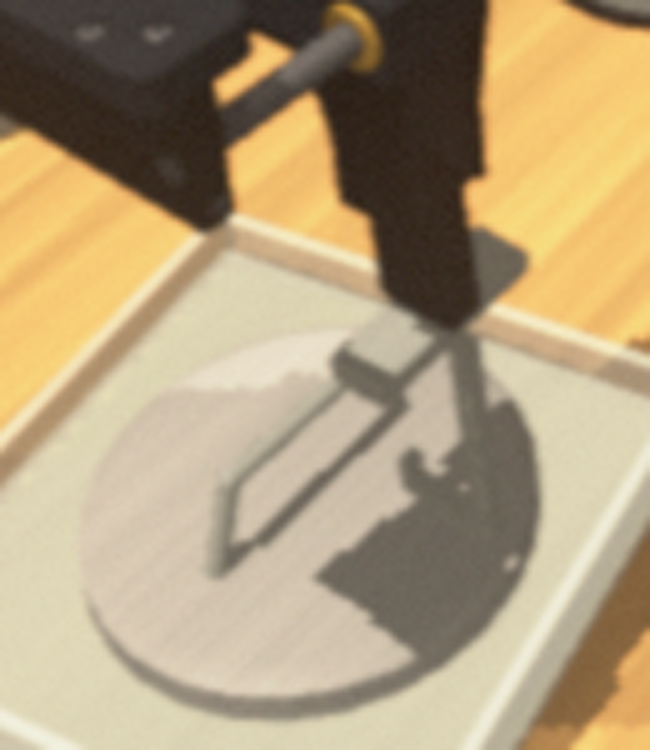

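>>> arm_command(
  steps=[
    [[-0.005, 0, 0, 0.001, 0, 0, 1], [-0.015, 0, 0, 0.002, 0, 0, 1], [-0.03, 0, 0, 0.003, 0, -0.001, 1], [-0.05, 0, 0, 0.004, -0.001, -0.002, 1], [-0.07, 0, 0, 0.005, -0.001, -0.003, 1], [-0.09, 0, 0, 0.006, -0.002, -0.0037, 1], [-0.11, 0, 0, 0.007, -0.002, -0.0037, 1], [-0.118, 0, 0, 0.007, -0.002, -0.0037, 1]],
  ],
)

```text
time_s: 21.12
tool_pos: [463.8, 295.1, 247.0]
orientation: [-0.797, 1.566, 0.713]
wrist_force: [0.4, 1.0, -0.9]
gripper_width: 0.135
```

```bash
python3 - <<'E'
from h import *
st()
print(rel([490,0,245],-.23,1)); im,d=r.camera("side"); lidplane(cloud("side",d),np.array([512.5,298]),zr=(15,100))
E
```

```text
t 21.12 pos [463.8 295.1 247. ] x [ 0.003  0.003 -1.   ] z [0.061 0.998 0.003] F [ 0.36  0.97 -0.86] T [ 0.031 -0.073 -0.02 ] g 0.135 j [-1.    0.1   0.39  1.65 -0.04  1.4   0.9 ]
(array([ 0.00116911, -0.04407872, -0.29297662]), array([0.16921431, 0.00341744, 0.00295382]))
plane n 3850 of 4204 slope x,y [-0.0003  0.0001] z at c 25.0 ext [455. 240.  23.] [570. 356.  27.]
```

>>> arm_command(
  steps=[
    [[0, -0.003, -0.018, 0.02, 0, 0, 1], [0, -0.008, -0.052, 0.04, 0, 0, 1], [0, -0.014, -0.09, 0.06, 0, 0, 1], [0, -0.02, -0.13, 0.08, 0, 0, 1], [0, -0.026, -0.17, 0.1, 0.003, 0.003, 1], [0, -0.032, -0.21, 0.12, 0.003, 0.003, 1], [0, -0.038, -0.25, 0.14, 0.003, 0.003, 1], [0, -0.043, -0.285, 0.169, 0.003, 0.003, 1]],
  ],
)

```text
time_s: 21.83
tool_pos: [488.9, 4.7, 245.5]
orientation: [0.452, 1.57, 1.79]
wrist_force: [-0.2, -0.5, -1.2]
gripper_width: 0.141
```

```bash
python3 - <<'E'
from h import *
st()
print(rel([510,-293,245],-.23,1))
E
```

```text
t 21.83 pos [488.9   4.7 245.5] x [-0.     0.001 -1.   ] z [0.23  0.973 0.001] F [-0.15 -0.49 -1.22] T [ 0.007 -0.048  0.036] g 0.141 j [-0.75 -0.06  0.63  1.79  0.03  1.4   1.21]
(array([ 2.21508348e-04, -8.91016053e-02, -2.84876853e-01]), array([-0.00253139,  0.00075899, -0.00036725]))
```

>>> arm_command(
  steps=[
    [[0, -0.006, -0.018, 0, 0, 0, 1], [0, -0.016, -0.05, 0, 0, 0, 1], [0, -0.028, -0.088, 0, 0, 0, 1], [0, -0.04, -0.126, 0, 0, 0, 1], [0, -0.052, -0.164, 0, 0, 0, 1], [0, -0.064, -0.204, 0, 0, 0, 1], [0, -0.077, -0.244, 0, 0, 0, 1], [0, -0.087, -0.278, -0.002, 0, 0, 1]],
  ],
)

```text
time_s: 22.5
tool_pos: [508.6, -288.9, 244.7]
orientation: [1.193, 1.57, 2.532]
wrist_force: [0.2, 0.6, -0.7]
gripper_width: 0.136
```

```bash
python3 - <<'E'
from h import *
st()
print(rel([511,-292.8,210],-.23,1))
im,d=r.camera("side"); crop(im,(340,60,470,210),5,"pics/s15.png")
im,d=r.camera("wrist"); cv2.imwrite("pics/w15.png",im[:,:,::-1])
E
```

```text
t 22.5 pos [ 508.6 -288.9  244.7] x [-0.  0. -1.] z [0.229 0.973 0.   ] F [ 0.22  0.56 -0.72] T [ 0.008  0.033 -0.024] g 0.136 j [-0.34  0.24  0.95  1.59 -0.2   1.42  1.96]
(array([ 0.03466837, -0.0032621 , -0.00329485]), array([-0.0015594 ,  0.00019178, -0.00048202]))
```

View pics/s15.png

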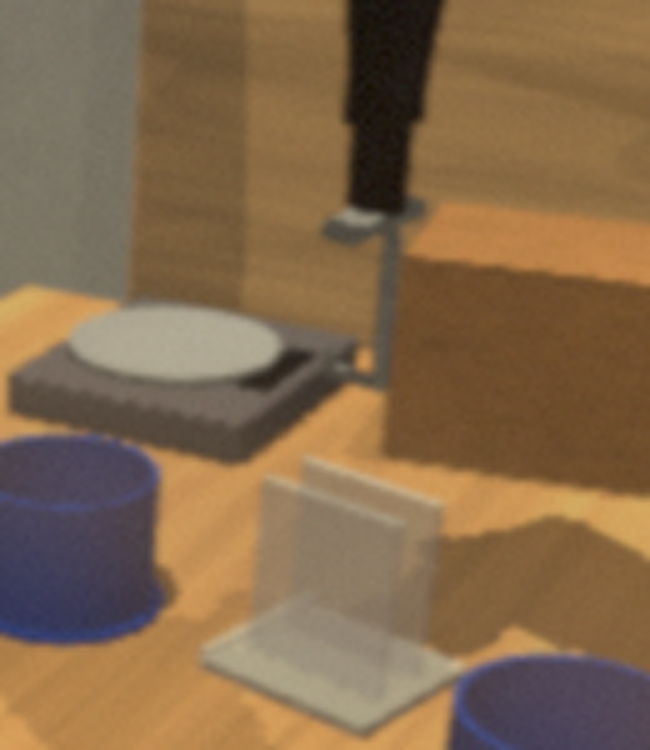

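View pics/w15.png

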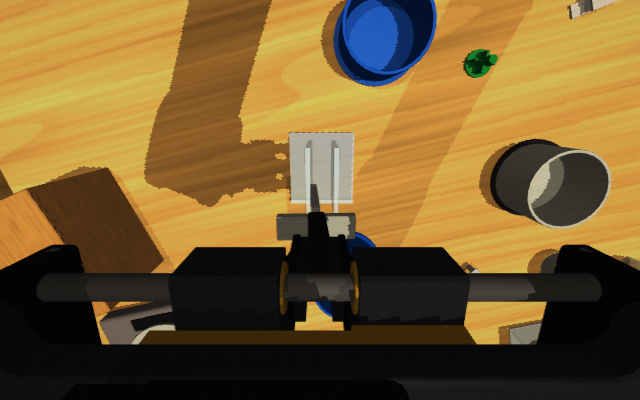

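>>> arm_command(
  steps=[
    [[0.005, -0.0015, -0.0015, 0, 0, 0, 1], [0.02, -0.0033, -0.0033, 0, 0, 0, 1], [0.04, -0.0033, -0.0033, 0, 0, 0, 1], [0.06, -0.0033, -0.0033, 0, 0, 0, 1], [0.08, -0.0033, -0.0033, 0, 0, 0, 1], [0.1, -0.0033, -0.0033, 0, 0, 0, 1], [0.112, -0.0033, -0.0033, 0, 0, 0, 1], [0.116, -0.0033, -0.0033, 0, 0, 0, 1]],
  ],
)

```text
time_s: 23.27
tool_pos: [507.3, -296.3, 125.8]
orientation: [2.096, 1.565, -2.856]
wrist_force: [0.6, 0.7, -1.0]
gripper_width: 0.13
```

```bash
python3 - <<'E'
from h import *
st()
print(rel([511,-292.7,118],-.23,1))
im,d=r.camera("side"); crop(im,(340,60,470,210),5,"pics/s16.png")
E
```

```text
t 23.27 pos [ 507.3 -296.3  125.8] x [-0.006 -0.002 -1.   ] z [ 0.237  0.971 -0.003] F [ 0.55  0.7  -0.97] T [ 0.001 -0.022 -0.073] g 0.13 j [-0.28  0.35  0.91  1.74 -0.29  1.2   2.03]
(array([ 0.00773449, -0.00275258,  0.00443765]), array([-0.00964194, -0.00306119, -0.00533954]))
```

View pics/s16.png

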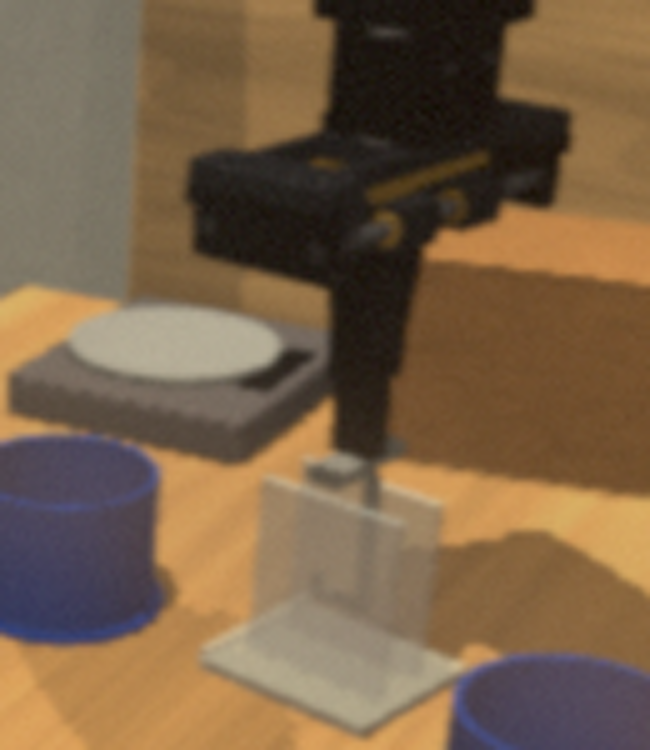

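>>> arm_command(
  steps=[
    [[0.0, -0.001, 0.002, -0.005, -0.001, -0.002, 1], [0.0, -0.002, 0.004, -0.009, -0.003, -0.005, 1], [0.001, -0.0025, 0.0044, -0.0096, -0.003, -0.005, 1], [0.003, -0.0025, 0.0044, -0.0096, -0.003, -0.005, 1], [0.005, -0.0025, 0.0044, -0.0096, -0.003, -0.005, 1], [0.007, -0.0025, 0.0044, -0.0096, -0.003, -0.005, 1], [0.008, -0.0025, 0.0044, -0.0096, -0.003, -0.005, 1], [0.008, -0.0025, 0.0044, -0.0096, -0.003, -0.005, 1]],
  ],
)

```text
time_s: 23.98
tool_pos: [510.9, -293.0, 118.1]
orientation: [2.949, 1.57, -1.994]
wrist_force: [-0.4, 0.3, -1.2]
gripper_width: 0.139
```

```bash
python3 - <<'E'
from h import *
st()
print(rel([511,-292.7,118],-.23,1))
im,d=r.camera("side"); st(); crop(im,(340,60,470,210),5,"pics/s17.png")
E
```

```text
t 23.98 pos [ 510.9 -293.   118.1] x [-0. -0. -1.] z [ 0.228  0.974 -0.   ] F [-0.45  0.32 -1.24] T [ 0.012  0.003 -0.047] g 0.139 j [-0.28  0.35  0.9   1.75 -0.3   1.18  2.04]
(array([ 8.49605961e-05, -6.32392316e-05,  3.71076108e-04]), array([-3.75503250e-04, -3.67736642e-04, -7.17060403e-05]))
t 24.03 pos [ 510.9 -293.1  118.2] x [-0. -0. -1.] z [ 0.228  0.974 -0.   ] F [ 0.3   0.58 -1.81] T [ 0.054  0.    -0.041] g 0.135 j [-0.28  0.35  0.9   1.75 -0.3   1.18  2.04]
```

View pics/s17.png

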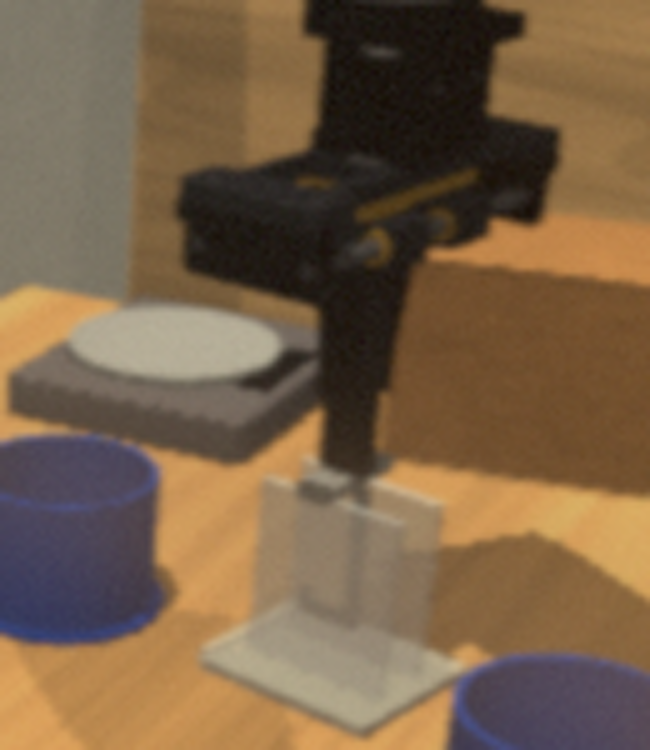

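>>> arm_command(
  steps=[
    [[0.0003, 0, 0, 0, 0, 0, 1], [0.0006, 0, 0, 0, 0, 0, 1], [0.0009, 0, 0, 0, 0, 0, 1], [0.0012, 0, 0, 0, 0, 0, 1], [0.0012, 0, 0, 0, 0, 0, 1], [0.0012, 0, 0, 0, 0, 0, 1], [0.0012, 0, 0, 0, 0, 0, 1], [0.0012, 0, 0, 0, 0, 0, 1]],
  ],
)

```text
time_s: 24.7
tool_pos: [511.1, -293.6, 117.7]
orientation: [-2.196, 1.57, -0.856]
wrist_force: [-0.9, -0.7, 5.7]
gripper_width: 0.133
```

```bash
python3 - <<'E'
from h import *
st()
E
```

```text
t 24.7 pos [ 511.1 -293.6  117.7] x [ 0.001 -0.001 -1.   ] z [ 0.229  0.974 -0.001] F [-0.89 -0.7   5.74] T [0.044 0.365 0.019] g 0.133 j [-0.28  0.36  0.9   1.75 -0.3   1.18  2.04]
```

Bar rests on the walls (pushing 5.7 N). Ease up a bit and open slowly.

>>> arm_command(
  steps=[
    [[-0.0003, 0, 0, 0, 0, 0, 1], [-0.0003, 0, 0, 0, 0, 0, 0.9], [-0.0003, 0, 0, 0, 0, 0, 0.8], [-0.0003, 0, 0, 0, 0, 0, 0.7], [-0.0003, 0, 0, 0, 0, 0, 0.6], [-0.0003, 0, 0, 0, 0, 0, 0.5], [-0.0003, 0, 0, 0, 0, 0, 0.4], [-0.0003, 0, 0, 0, 0, 0, 0.3]],
  ],
)

```text
time_s: 25.37
tool_pos: [511.2, -293.5, 117.9]
orientation: [-2.161, 1.57, -0.821]
wrist_force: [-0.6, 0.3, -0.8]
gripper_width: 0.492
```

```bash
python3 - <<'E'
from h import *
st()
im,d=r.camera("side"); crop(im,(340,60,470,210),5,"pics/s18.png")
im,d=r.camera("wrist"); cv2.imwrite("pics/w18.png",im[:,:,::-1])
E
```

```text
t 25.37 pos [ 511.2 -293.5  117.9] x [ 0.001 -0.001 -1.   ] z [ 0.229  0.974 -0.001] F [-0.56  0.32 -0.84] T [-0.01   0.02  -0.017] g 0.492 j [-0.28  0.35  0.9   1.75 -0.3   1.18  2.04]
```

View pics/s18.png

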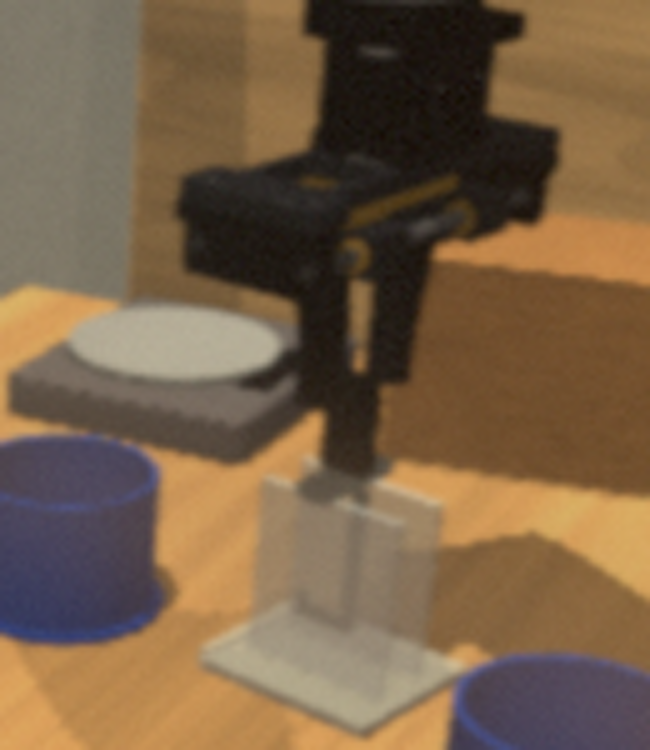

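View pics/w18.png

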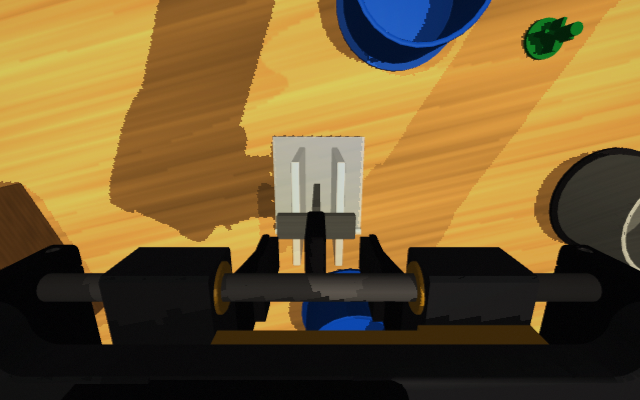

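>>> arm_command(
  steps=[
    [[0, 0, 0, 0, 0, 0, 0], [0, 0, 0, 0, 0, 0, 0], [-0.005, 0, 0, 0, 0, 0, 0], [-0.015, 0, 0, 0, 0, 0, 0], [-0.035, 0, 0, 0, 0, 0, 0], [-0.06, 0, 0, 0, 0, 0, 0], [-0.09, 0, 0, 0, 0, 0, 0], [-0.12, 0, 0, 0, 0, 0, 0]],
  ],
)

```text
time_s: 26.13
tool_pos: [510.6, -293.6, 240.0]
orientation: [-2.18, 1.569, -0.841]
wrist_force: [0.0, -0.4, -0.9]
gripper_width: 0.996
```

>>> arm_command(
  steps=[
    [[-0.02, 0.02, 0, 0, 0, 0, 0], [-0.03, 0.04, 0, 0, 0, 0, 0], [-0.03, 0.06, 0, 0, 0, 0, 0], [-0.03, 0.06, 0, 0, 0, 0, 0], [-0.03, 0.06, 0, 0, 0, 0, 0], [-0.03, 0.06, 0, 0, 0, 0, 0], [-0.03, 0.06, 0, 0, 0, 0, 0], [-0.03, 0.06, 0, 0, 0, 0, 0]],
  ],
)

```text
time_s: 26.8
tool_pos: [452.6, -279.8, 269.7]
orientation: [-3.011, 1.569, -1.672]
wrist_force: [1.2, -0.5, 0.1]
gripper_width: 0.999
```

```bash
python3 - <<'E'
from h import *
st()
im,d=r.camera("side"); cv2.imwrite("pics/s19.png",im[:,:,::-1]); lidplane(cloud("side",d),np.array([512.5,298]),zr=(15,100))
im,d=r.camera("wrist"); crop(im,(260,120,380,240),5,"pics/w19.png"); W=cloud("wrist",d)
m=np.isfinite(W[:,:,2])&(abs(W[:,:,2]-152)<10)&(abs(W[:,:,0]-510)<40)&(abs(W[:,:,1]+293)<40); P=W[m]
if len(P)>9: print(len(P),np.percentile(P[:,2],[50,95]),cv2.minAreaRect(P[:,:2].astype(np.float32)))
im,d=r.camera("top"); cv2.imwrite("pics/t19.png",im[:,:,::-1])
E
```

```text
t 26.8 pos [ 452.6 -279.8  269.7] x [-0.    -0.002 -1.   ] z [ 0.229  0.973 -0.002] F [ 1.17 -0.46  0.06] T [0.026 0.047 0.019] g 0.999 j [-0.44  0.05  0.96  1.67 -0.04  1.44  1.87]
plane n 3868 of 4206 slope x,y [0.0003 0.0008] z at c 24.9 ext [455. 241.  23.] [570. 356.  27.]
276 [155.46173496 156.78348196] ((510.1354064941406, -295.9481201171875), (11.155417442321777, 25.181493759155273), 77.0216064453125)
```

View pics/s19.png

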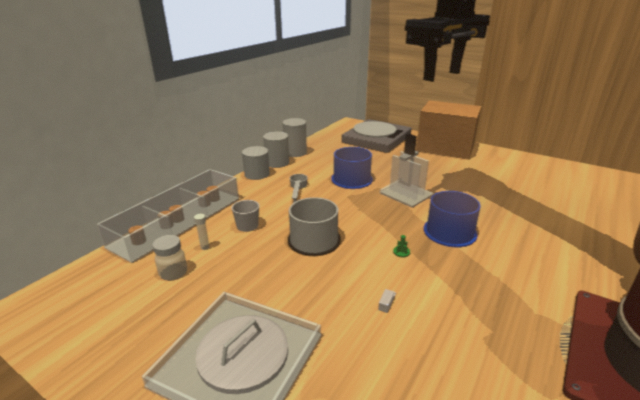

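View pics/w19.png

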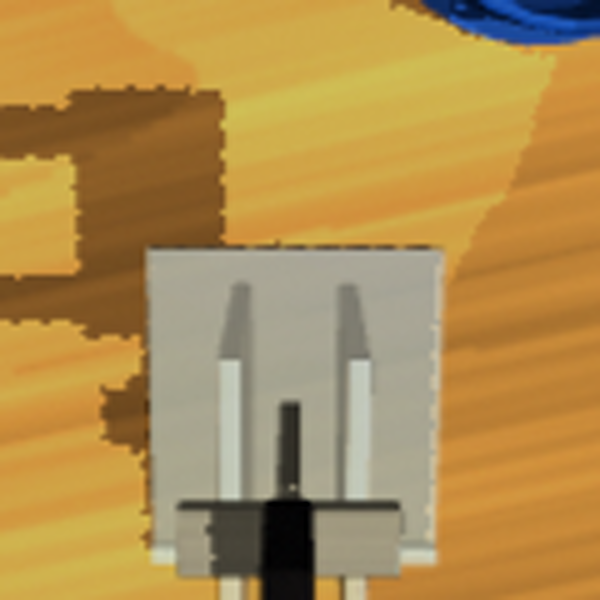

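View pics/t19.png

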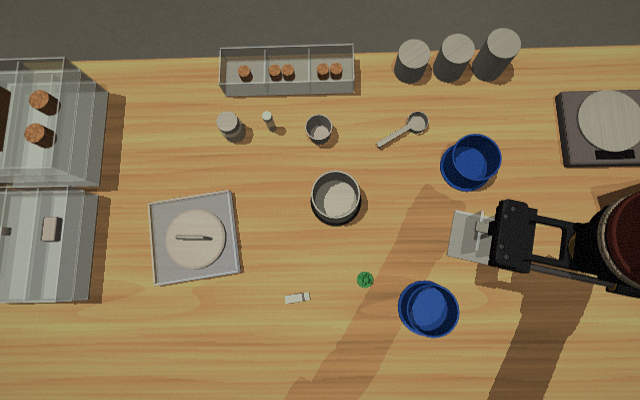

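```bash
python3 - <<'E'
from bench import r
print(r.sign_off())
E
```

```text
the job is handed in; nothing more can be done
None
```

The lid now lies flat in the tray and the lifter hangs back on its rack. I handed the job in at about 27 s of the 72 s allowed; no verdict was reported.

**What I did:** I took the lifter off its rack and found the balance point with three trial lifts. The lid tilted +0.195 rad lifted near the loop's centre, −0.05 rad after shifting the hook about 7.6 mm towards −y, and about 0 rad after moving it back 1.6 mm. I then lifted the lid 80 mm and carried it to the tray. The tilt I measured on the way stayed at or below 0.035 rad, but I checked it between moves, not continuously. The lid landed softly.

**Last checks:**
- **Lid:** it is flat (slope under 0.001 rad), with its top at 24.9 mm where 25 mm is expected when it rests on the tray floor. It sits within a few mm of the tray's centre.
- **Lifter:** it looks upright with its cross-bar on both walls. Its top is at about 156 mm, as it should be, and it is within about 5 mm of the rack's middle.
- **Lifter position disagreement:** the wrist camera put the lifter about 2 mm further to −y than the arm's release position. That is within the calibration error and the rack's tolerance.
- **Everything else:** the other things look unmoved in the side and top pictures. The gripper was open and touching nothing.

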